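# Pack cedar moth-repellent sets and clamp the canisters shut

## Task

Make up two airtight canisters of cedar moth repellents for the wool: deal all the cedar pieces on the cork mat between the two steel canisters, one of each shape to a canister in turn so that neither gets two of a kind (a piece without a twin may go in either). Then put a lid squarely on each canister with its ridge's ramp towards the leaning wire bail, and swing each bail up over the crown of the ridge until it snaps into the saddle and clamps the lid. Leave the other goods where they lie.

Things in the scene. Friction and masses are not known exactly. Their poses are not given: they have to be found in the camera images.
- canister_a: Open brushed-steel canister, 100 (x) by 130 (y) by 100 mm high, walls and floor 5 mm, mouth inside 90 by 120 mm; its foot grips the table and it does not move. Origin: centre of its underside; z up; its x axis points to the side on which its bail leans when open. The two canisters are alike.
- bail_a (a joint): Angle, rad, of the wire bail of canister_a, hinged at the middle of the two short walls (axis along the canister's y, 60 mm above its underside). 0: upright, clamped; grows, up to 1.2, as it leans to the canister's +x side; stays where it is left.
- grip_a (a point): Middle of the turned wooden grip of canister_a's bail: a bar 64 mm long along the canister's y, 17 mm thick, 116 mm from the hinge axis, 32 mm outside the clamp roller.
- clamp_a (a point): Middle of the steel clamp roller (11 mm thick, 50 mm long, along y, on a sprung cross wire) of canister_a's bail, 84 mm from the hinge axis. On a seated lid it meets the ridge's ramp at a bail angle of about 0.5, has to be pulled over the crown at about 0.15 (some 5 N at the grip), then snaps into the saddle at 0, against the stop, and holds the lid down.
- canister_b: Open brushed-steel canister, 100 (x) by 130 (y) by 100 mm high, walls and floor 5 mm, mouth inside 90 by 120 mm; its foot grips the table and it does not move. Origin: centre of its underside; z up; its x axis points to the side on which its bail leans when open. The two canisters are alike.
- bail_b (a joint): Angle, rad, of the wire bail of canister_b, hinged at the middle of the two short walls (axis along the canister's y, 60 mm above its underside). 0: upright, clamped; grows, up to 1.2, as it leans to the canister's +x side; stays where it is left.
- grip_b (a point): Middle of the turned wooden grip of canister_b's bail: a bar 64 mm long along the canister's y, 17 mm thick, 116 mm from the hinge axis, 32 mm outside the clamp roller.
- clamp_b (a point): Middle of the steel clamp roller (11 mm thick, 50 mm long, along y, on a sprung cross wire) of canister_b's bail, 84 mm from the hinge axis. On a seated lid it meets the ridge's ramp at a bail angle of about 0.5, has to be pulled over the crown at about 0.15 (some 5 N at the grip), then snaps into the saddle at 0, against the stop, and holds the lid down.
- ridge_a (a point): Loose wooden lid a, 0.2 kg: grip its ridge, a rib 22 mm thick along its x. Point in the rib over the lid's centre, 19 mm above the plate, 40 mm above the plug's underside (on which it lies); z up. Plug 85 x 115 x 10 mm, 2.5 mm play in a mouth; plate with seal 102 x 132 x 11 mm. Lids are alike. Seated: x along the canister's x, point 130 mm above its underside, over its centre.
- saddle_a (a point): Bottom of the saddle on top of lid a's ridge, 29 mm above the plate. Along the lid's x the ridge rises from 7 mm at the +x end (ramp) to 30 mm (crown, at x = +14 mm), dips to the saddle at x = 0, then rises to the 34 mm stop at x = -12 mm. The ramp must face the canister's +x side, from which the bail comes.
- ridge_b (a point): Loose wooden lid b, 0.2 kg: grip its ridge, a rib 22 mm thick along its x. Point in the rib over the lid's centre, 19 mm above the plate, 40 mm above the plug's underside (on which it lies); z up. Plug 85 x 115 x 10 mm, 2.5 mm play in a mouth; plate with seal 102 x 132 x 11 mm. Lids are alike. Seated: x along the canister's x, point 130 mm above its underside, over its centre.
- saddle_b (a point): Bottom of the saddle on top of lid b's ridge, 29 mm above the plate. Along the lid's x the ridge rises from 7 mm at the +x end (ramp) to 30 mm (crown, at x = +14 mm), dips to the saddle at x = 0, then rises to the 34 mm stop at x = -12 mm. The ramp must face the canister's +x side, from which the bail comes.
- ring_1_mid (a point): Cedar ring lying flat, 60 mm outside, 26 mm hole, 18 mm high; point at its centre, half-way up. At the start it lies on a cork mat 4 mm thick. May be absent (None).
- block_1_mid (a point): Cedar block, 62 (x) by 44 (y) by 20 mm high with rounded edges; point at its centre. At the start it lies on a cork mat 4 mm thick. May be absent (None).
- stick_1_mid (a point): Cedar stick, 72 (x) by 24 (y) by 22 mm high with rounded edges; point at its centre. At the start it lies on a cork mat 4 mm thick. May be absent (None).
- ring_2_mid (a point): Cedar ring lying flat, 60 mm outside, 26 mm hole, 18 mm high; point at its centre, half-way up. At the start it lies on a cork mat 4 mm thick. May be absent (None).
- block_2_mid (a point): Cedar block, 62 (x) by 44 (y) by 20 mm high with rounded edges; point at its centre. At the start it lies on a cork mat 4 mm thick. May be absent (None).
- stick_2_mid (a point): Cedar stick, 72 (x) by 24 (y) by 22 mm high with rounded edges; point at its centre. At the start it lies on a cork mat 4 mm thick. May be absent (None).
- hairtie_violet: Goods on display, to be left alone: violet flower hair tie on a kraft card, 158 by 90 by 16 mm; origin at the centre of its underside.
- hairtie_mustard: Goods on display, to be left alone: mustard hair tie on a kraft card, 190 by 92 by 16 mm; origin at the centre of its underside.
- coasters_sun: Goods on display, to be left alone: round stack of yellow crochet coasters, 135 mm across, 37 mm high; origin at the centre of its underside.
- coasters_plum: Goods on display, to be left alone: round stack of purple crochet coasters, 115 mm across, 28 mm high; origin at the centre of its underside.
- scrubby_lilac: Goods on display, to be left alone: lilac round face scrubby, 89 mm across, 44 mm high; origin at the centre of its underside.
- scrubby_teal: Goods on display, to be left alone: teal round face scrubby, 89 mm across, 45 mm high; origin at the centre of its underside.

How it is judged (in metres and radians):
On the way, in this order (a step that is already met when the one before it is completed fails the run):
1. every cedar piece is in a canister, twins in different canisters ((((x of ring_1_mid in the frame of canister_a between -0.046 and 0.046 m and y of ring_1_mid in the frame of canister_a between -0.061 and 0.061 m and z of ring_1_mid in the frame of canister_a between 0 and 0.092 m) and (x of ring_2_mid in the frame of canister_b between -0.046 and 0.046 m and y of ring_2_mid in the frame of canister_b between -0.061 and 0.061 m and z of ring_2_mid in the frame of canister_b between 0 and 0.092 m)) or ((x of ring_1_mid in the frame of canister_b between -0.046 and 0.046 m and y of ring_1_mid in the frame of canister_b between -0.061 and 0.061 m and z of ring_1_mid in the frame of canister_b between 0 and 0.092 m) and (x of ring_2_mid in the frame of canister_a between -0.046 and 0.046 m and y of ring_2_mid in the frame of canister_a between -0.061 and 0.061 m and z of ring_2_mid in the frame of canister_a between 0 and 0.092 m))) and (((x of block_1_mid in the frame of canister_a between -0.046 and 0.046 m and y of block_1_mid in the frame of canister_a between -0.061 and 0.061 m and z of block_1_mid in the frame of canister_a between 0 and 0.092 m) and (x of block_2_mid in the frame of canister_b between -0.046 and 0.046 m and y of block_2_mid in the frame of canister_b between -0.061 and 0.061 m and z of block_2_mid in the frame of canister_b between 0 and 0.092 m)) or ((x of block_1_mid in the frame of canister_b between -0.046 and 0.046 m and y of block_1_mid in the frame of canister_b between -0.061 and 0.061 m and z of block_1_mid in the frame of canister_b between 0 and 0.092 m) and (x of block_2_mid in the frame of canister_a between -0.046 and 0.046 m and y of block_2_mid in the frame of canister_a between -0.061 and 0.061 m and z of block_2_mid in the frame of canister_a between 0 and 0.092 m))) and (((x of stick_1_mid in the frame of canister_a between -0.046 and 0.046 m and y of stick_1_mid in the frame of canister_a between -0.061 and 0.061 m and z of stick_1_mid in the frame of canister_a between 0 and 0.092 m) and (x of stick_2_mid in the frame of canister_b between -0.046 and 0.046 m and y of stick_2_mid in the frame of canister_b between -0.061 and 0.061 m and z of stick_2_mid in the frame of canister_b between 0 and 0.092 m)) or ((x of stick_1_mid in the frame of canister_b between -0.046 and 0.046 m and y of stick_1_mid in the frame of canister_b between -0.061 and 0.061 m and z of stick_1_mid in the frame of canister_b between 0 and 0.092 m) and (x of stick_2_mid in the frame of canister_a between -0.046 and 0.046 m and y of stick_2_mid in the frame of canister_a between -0.061 and 0.061 m and z of stick_2_mid in the frame of canister_a between 0 and 0.092 m)))), for 0.2 s.
2. both canisters have a lid seated on the rim and the bail clamped in its saddle ((((x of ridge_a in the frame of canister_a between -0.005 and 0.005 m and y of ridge_a in the frame of canister_a between -0.005 and 0.005 m and z of ridge_a in the frame of canister_a between 0.126 and 0.133 m and angle between ridge_a's own z axis and vertical below 0.06 rad) and (x of ridge_b in the frame of canister_b between -0.005 and 0.005 m and y of ridge_b in the frame of canister_b between -0.005 and 0.005 m and z of ridge_b in the frame of canister_b between 0.126 and 0.133 m and angle between ridge_b's own z axis and vertical below 0.06 rad)) or ((x of ridge_a in the frame of canister_b between -0.005 and 0.005 m and y of ridge_a in the frame of canister_b between -0.005 and 0.005 m and z of ridge_a in the frame of canister_b between 0.126 and 0.133 m and angle between ridge_a's own z axis and vertical below 0.06 rad) and (x of ridge_b in the frame of canister_a between -0.005 and 0.005 m and y of ridge_b in the frame of canister_a between -0.005 and 0.005 m and z of ridge_b in the frame of canister_a between 0.126 and 0.133 m and angle between ridge_b's own z axis and vertical below 0.06 rad))) and value of joint bail_a between -0.1 and 0.07 rad and value of joint bail_b between -0.1 and 0.07 rad), for 0.3 s.
At the end, for the whole second after the job is handed in: Every piece lies inside a canister below the rim, the two of a kind in different canisters; on each canister a lid is seated (centred within 5 mm, level, plate down on the rim within about 3 mm) and its bail stands in the saddle (joint between -0.10 and 0.07 rad); all at rest (all of step 1 and all of step 2 and linear speed of each of lid_a, lid_b below 0.02 m/s and velocity of joint each of bail_a, bail_b below 0.05 rad/s); the robot touches nothing.
It fails at once if one of the other goods (hair ties, coasters, scrubbies) is moved by more than 4 cm (distance of any of hairtie_violet, hairtie_mustard, coasters_sun, coasters_plum, scrubby_lilac, scrubby_teal from where it was at the start of the episode above 0.04 m).
Of ring_1, ring_2, block_1, block_2, stick_1, stick_2 only 3 to 6 are there at a start; the rules pass over those that are not, and their reading is None.
At some moment in a run one of ring_1, ring_2, block_1, block_2, stick_1, stick_2 may be knocked a few centimetres aside while the robot is not near it.
Once in a run the grip may slacken for a moment while it holds something.
It also fails if it takes over 210 s, if anything falls off the work surface, if the arm or the gripper's body presses on something with over 40 N, if the wrist force passes 120 N, or if a joint passes its speed limit or range.

## Robot

A 6-joint arm with a two-finger parallel gripper is mounted at the origin on a cart in front of the work surface, level with it; the furniture and walls round the work are solid. World frame = base frame: x ahead of the robot, y to its left, z up, the work surface at z = 0. Lengths are in mm, angles in rad, forces in N, time in s.
With the tool pointing down it reaches from about 350 to 975 mm from the base axis. Payload 7.1 kg.
Tool frame: the origin (TCP) lies at the very end of the fingers, on their centre line; the grasp point (between the pads) lies ctrl.hold_point_z behind it (ctrl.hold_point_z is the distance from the TCP to the grasp point, in mm); z points along the fingers, y is the line along which they close (so a half turn about z gives the same grasp; the last joint's range is limited). The gripper opens to 88 mm and grips with 3 to 60 N. Pads are 20 mm wide; open, the fingers measure 115 mm over their backs; the gripper's body (75 mm by 178 mm) begins 61 mm behind the grasp point.
Start: joints at [1.121, 0.423, 1.63, -0, 1.089, -0.019], TCP at [260.966, 567.892, 222.675] pointing down, gripper open.
Joint ranges: [-3, 3], [-0.9, 2.11], [0.09, 2.58], [-1.31, 4.45], [0.11, 2.69], [-2.54, 2.54]. Speed limits (rad/s): [2.39, 2.39, 3.01, 3.14, 3.14, 3.14].

## Interface

Orientations are given as a rotation vector (axis times angle).
In Python, from workcell import ctrl gives the robot as it stands. The module is installed in compiled form; this text tells all that it offers.
- The arm moves only by the shell command python3 -m creep 'ROWS'. ROWS is JSON, a list of rows, each an object with "translation": the shift along the tool's x, y, z in mm, a list of three; "angular": the turn, a rotation vector about the tool's x, y, z in rad, a list of three; "jaw": the opening, from 0 (shut) to 1 (fully open). A call has exactly 8 rows; each row is the pose to reach, as a shift and turn from the pose commanded when the call began, along the tool's axes at that moment; what a row does not reach only later rows make up. A row lasts 1/8 s, in which the tool goes at most 62.5 mm and 10.7 degrees, less where a joint would pass 70% of its speed; a pose out of reach is approached as far as the arm can. A call with a gripper value outside its range is refused whole. The fingers move at their own pace and stop on an object; the grip force is fixed at half the most. Time passes only in rows, so rows that repeat a pose let the fingers close, or fill a call up. It gives the time, the measured TCP pose, the force, the opening and the grip force at its end, in the units of the state.
- ctrl.get_obs(): the state, without advancing time (a new reading comes with each control period).
- ctrl.get_image(name): name is "scene" or "top"; returns the picture (400x640x3 uint8, red, green, blue); there is no depth.
- ctrl.camera_info(name): a dict with "camera_matrix" (3x3 intrinsics, pixels), "distortion" ([k1, k2, p1, p2, k3] as OpenCV has them; the pictures are not rectified), "world_from_camera" (4x4, takes a point from camera to world coordinates). Camera axes: x right, y up, looking along -z (the intrinsics and any distortion apply to the point x, -y, -z); pixel columns grow to the right and rows downward; lengths in mm; the calibration is good to about 2 mm. A picture is of the moment at which its call begins. camera_info takes no time and is no camera call.
- ctrl.close_job(): hands the job in; it is judged then, once.
Trained networks look in the newest picture that a camera, given by its name, has taken for a name from the list of things; names that differ only in an ending like _2 or _b are one class to them, and where a whole thing is asked for, a point or a joint stands for the part that bears it (a point fixed in the world has none). Each returns a list of dicts, best first, with "score" (0 to 1); they miss things now and then, are a little off and sometimes report something else, mostly with a low value. They report only what shows in the picture. A call takes as long as a camera call.
- ctrl.look_for(camera, label): "rect" ([left, top, right, bottom] in pixels, round what is visible of it).
The state is a dict: "t": time; "qpos": joint angles; "qvel": joint speeds; "joint_torque": joint torques, N m; "ee_pos": TCP position; "orientation": TCP orientation; "ft_force": force on the tool from outside, world axes, zero at the start; "moment": the same for the moment, N m; "width": finger opening in mm; "grasp_force": force on a finger pad.
Only numpy, scipy, OpenCV 4.12 (cv2) and the standard library are available. Lean on these libraries where they do the work, as an engineer would, in place of code of your own. Each camera call takes 0.05 s, during which the arm holds its last target. There are 200 camera calls.

## Working session

There is one attempt and no reset: what is moved stays moved. The work goes in short steps, Python scripts to look and compute and a shell command to move; the robot and the scene stay as the last step left them, time stands still between calls to the robot, and variables do not carry over. Pictures are saved under pics/ and viewed, at most 14 in all, crops included, and the job is handed in when it is done.

```bash
mkdir -p pics
python3 - <<'E'
from workcell import ctrl
import cv2
for n in("top","scene"):
    im=ctrl.get_image(n); cv2.imwrite(f"pics/{n}0.png",im[:,:,::-1])
    c=ctrl.camera_info(n); print(n,c["camera_matrix"],c["distortion"],c["world_from_camera"])
print(ctrl.get_obs(),ctrl.hold_point_z)
for n in("top","scene"):
  for l in("ring_1_mid","block_1_mid","stick_1_mid","canister_a","ridge_a","saddle_a","grip_a","clamp_a"):
    print(n,l,[(round(d["score"],2),[round(float(v)) for v in d["rect"]]) for d in ctrl.look_for(n,l)][:4])
E
```

```text
top [[394.21377284   0.         315.59440788]
 [  0.         394.21377284 204.24532549]
 [  0.           0.           1.        ]] [-0.00387265  0.          0.          0.          0.        ] [[-5.41417097e-02  9.75548396e-01 -2.13011742e-01  3.12478188e+02]
 [-9.98529039e-01 -5.35156438e-02  8.70829438e-03 -2.56241003e+01]
 [-2.90409791e-03  2.13169892e-01  9.77010831e-01  1.29245441e+03]
 [ 0.00000000e+00  0.00000000e+00  0.00000000e+00  1.00000000e+00]]
scene [[412.10030939   0.         317.98418808]
 [  0.         412.10030939 199.8225684 ]
 [  0.           0.           1.        ]] [0.02869435 0.         0.         0.         0.        ] [[ 8.37103303e-01  4.03283855e-01 -3.69621688e-01  3.94877184e+01]
 [-5.46958639e-01  6.29013494e-01 -5.52429426e-01 -7.71143655e+02]
 [ 9.71116048e-03  6.64608273e-01  7.47128862e-01  1.13597467e+03]
 [ 0.00000000e+00  0.00000000e+00  0.00000000e+00  1.00000000e+00]]
{'t': 0.1, 'qpos': array([ 1.12100071e+00,  4.23734013e-01,  1.63062032e+00,  1.00742871e-05,
        1.08862016e+00, -1.90427951e-02]), 'qvel': array([ 0.00092442, -0.00150328, -
[... 934 characters left out ...]
op grip_a [(0.81, [240, 199, 294, 229]), (0.67, [172, 197, 221, 229]), (0.32, [347, 219, 356, 242])]
top clamp_a [(0.82, [170, 196, 223, 233]), (0.71, [171, 201, 229, 255]), (0.61, [243, 195, 295, 212])]
scene ring_1_mid []
scene block_1_mid []
scene stick_1_mid [(0.51, [296, 252, 314, 270])]
scene canister_a [(0.96, [264, 159, 318, 218]), (0.64, [238, 128, 286, 182]), (0.43, [335, 231, 356, 252])]
scene ridge_a [(0.65, [304, 273, 358, 320]), (0.64, [351, 249, 397, 292]), (0.5, [333, 235, 356, 248])]
scene saddle_a [(0.75, [350, 250, 397, 296])]
scene grip_a [(0.76, [262, 130, 285, 154]), (0.64, [289, 161, 314, 188])]
scene clamp_a [(0.78, [288, 162, 313, 184]), (0.65, [260, 128, 286, 163])]
```

Run:
```python
import cv2
a=cv2.imread("pics/top0.png");cv2.imwrite("pics/top0c.png",cv2.resize(a[120:300,150:440],(800,497),interpolation=cv2.INTER_CUBIC))
a=cv2.imread("pics/scene0.png");cv2.imwrite("pics/scene0c.png",cv2.resize(a[110:340,200:500],(780,598),interpolation=cv2.INTER_CUBIC))
```

```text
(no output)
```

View pics/top0c.png

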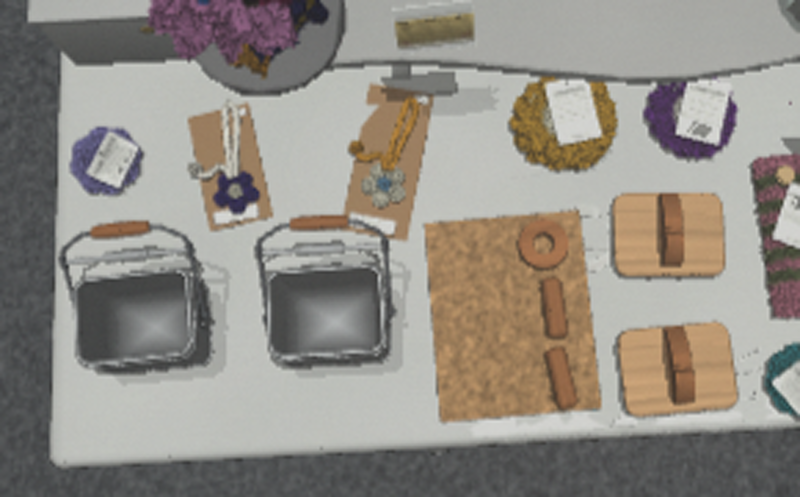

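View pics/scene0c.png

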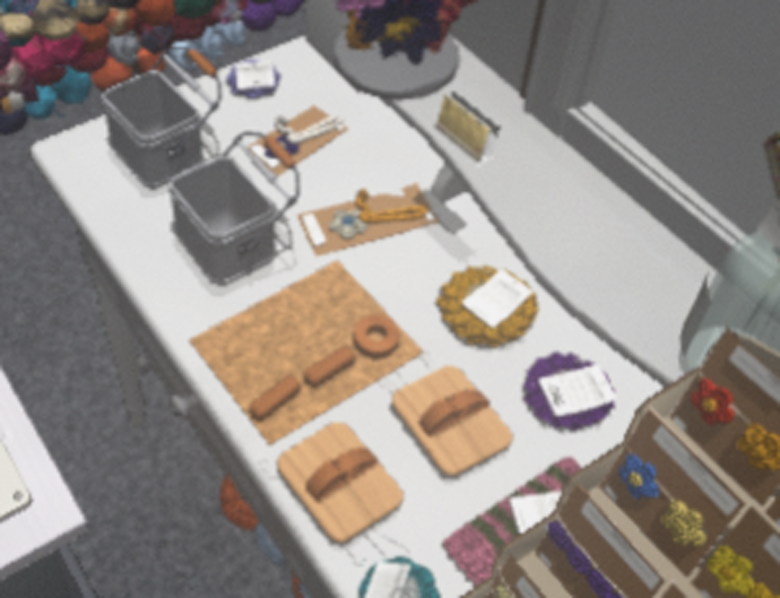

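The scene holds one ring (top crop 543,244) and two sticks (553,308 and 560,377) on the mat. There are two canisters on the left with bails leaning away from the robot (+x), and two lids on the right. The next close-up is to tell which end of each ridge is the ramp.

```bash
cat > h.py <<'E'
import numpy as np, cv2
from scipy.spatial.transform import Rotation as R
from workcell import ctrl
C={n:ctrl.camera_info(n) for n in("top","scene")}
F=np.diag([1,-1,-1.])
def proj(n,P):
    c=C[n];T=np.array(c["world_from_camera"]);P=np.atleast_2d(np.asarray(P,float))
    q=((P-T[:3,3])@T[:3,:3])@F
    return cv2.projectPoints(q,np.zeros(3),np.zeros(3),np.array(c["camera_matrix"]),np.array(c["distortion"]))[0][:,0]
def back(n,uv,z):
    c=C[n];T=np.array(c["world_from_camera"])
    u=cv2.undistortPoints(np.array(uv,float).reshape(-1,1,2),np.array(c["camera_matrix"]),np.array(c["distortion"]))[:,0]
    d=(np.c_[u,np.ones(len(u))]@F)@T[:3,:3].T
    o=T[:3,3]; return o+d*((z-o[2])/d[:,2])[:,None]
E
python3 - <<'E'
from h import *
t=cv2.imread("pics/top0.png");s=cv2.imread("pics/scene0.png")
r=lambda a:cv2.resize(a,(400,300),interpolation=cv2.INTER_CUBIC)
cv2.imwrite("pics/lids.png",np.vstack([np.hstack([r(t[185:227,366:422]),r(t[231:273,368:424])]),np.hstack([r(s[249:294,345:405]),r(s[272:320,303:367])])]))
for n,uv,z in[("ring",(346.8,208.4),13),("st1",(350.4,231.6),15),("st2",(353,256.6),15),("lid1",(392.1,205.5),21),("lid2",(396.5,254.1),21),("canL",(199,236),100),("canR",(269,235.6),100),("gripL",(193.5,203),110),("gripR",(265.5,200.5),110)]: print(n,back("top",uv,z)[0].round())
E
```

```text
ring [ 572. -140.   13.]
st1 [ 493. -146.   15.]
st2 [ 412. -148.   15.]
lid1 [ 572. -289.   21.]
lid2 [ 412. -288.   21.]
canL [493. 324. 100.]
canR [483. 111. 100.]
gripL [595. 339. 110.]
gripR [591. 117. 110.]
```

View pics/lids.png

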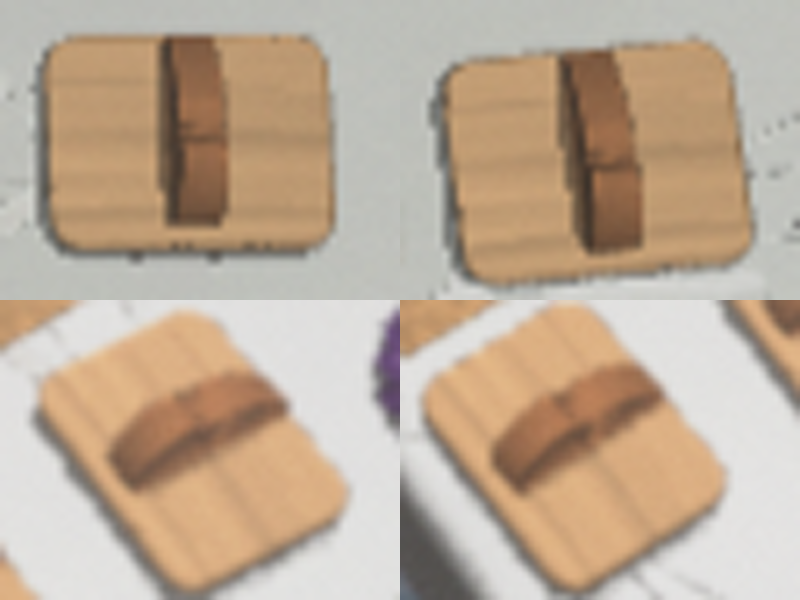

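```bash
cat >> h.py <<'E'
def fit_mask(n,mask,z,hx,hy,x0,y0):
    cs=max(cv2.findContours(mask,cv2.RETR_EXTERNAL,cv2.CHAIN_APPROX_NONE)[0],key=cv2.contourArea)
    w=back(n,cs[:,0].astype(float),z)[:,:2].astype(np.float32)
    return cv2.minAreaRect(w),cv2.contourArea(cs)
E
python3 - <<'E'
from h import *
out=[]
for n,boxes in(("top",[(366,185,422,227),(368,231,424,273)]),("scene",[(345,249,405,294),(303,272,367,320)])):
    im=cv2.imread(f"pics/{n}0.png");hsv=cv2.cvtColor(im,cv2.COLOR_BGR2HSV)
    for i,(x0,y0,x1,y1) in enumerate(boxes):
        m=np.zeros(im.shape[:2],np.uint8);h=hsv[y0:y1,x0:x1]
        m[y0:y1,x0:x1]=((h[...,1]>70)&(h[...,0]<25)&(h[...,2]>60))*255
        r,a=fit_mask(n,m,21,0,0,0,0);print(n,i,r,a)
        if n=="top": out.append(r) 
S=8;rows=[]
for n,boxes in(("top",[(366,185,422,227),(368,231,424,273)]),("scene",[(345,249,405,294),(303,272,367,320)])):
    im=cv2.imread(f"pics/{n}0.png");tiles=[]
    x0,y0,x1,y1=boxes[0];c=np.array(out[0][0])
    for sg in(1,-1):
        t=cv2.resize(im[y0:y1,x0:x1],None,fx=400/(x1-x0),fy=400/(x1-x0),interpolation=cv2.INTER_CUBIC)[:290]
        for yy in(-11,11):
            pr=np.array([[48,7],[14,30],[0,29],[-12,34],[-40,10]])
            P=np.c_[c[0]+sg*pr[:,0],np.full(5,c[1]+yy),21+pr[:,1]]
            uv=(proj(n,P)-[x0,y0]+.5)*400/(x1-x0)
            cv2.polylines(t,[uv.astype(int)],False,(0,255,0) if sg>0 else (255,0,255),1)
        tiles.append(t)
    rows.append(np.hstack(tiles))
cv2.imwrite("pics/lids2.png",np.vstack(rows))
E
```

```text
top 0 ((575.4154663085938, -288.6119079589844), (130.77122497558594, 97.9298095703125), 86.86326599121094) 1100.5
top 1 ((415.1773681640625, -283.13360595703125), (99.2905044555664, 130.61911010742188), 2.069843053817749) 1178.0
scene 0 ((575.1299438476562, -288.72344970703125), (130.54078674316406, 102.1149673461914), 87.37783813476562) 1071.0
scene 1 ((414.5489807128906, -283.7381896972656), (101.58763885498047, 129.9333953857422), 2.0564606189727783) 1233.5
```

View pics/lids2.png

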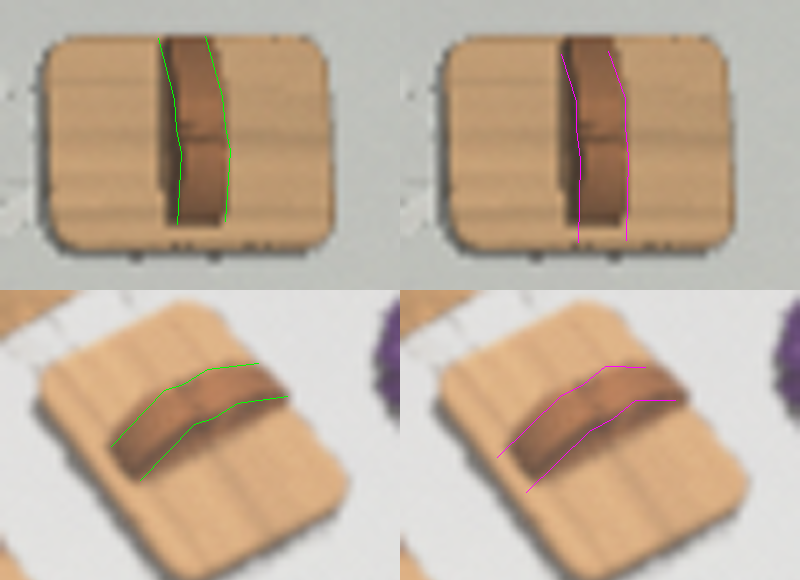

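The green overlay (ramp towards world +x) matches: the far end of each rib reaches the plate edge and the near end stops short of it. So both ramps already face the bails' side. Next I'll fit the canisters, grips and pieces.

```bash
cat >> h.py <<'E'
from scipy.optimize import minimize
def grads(imgs):
    G={}
    for n,im in imgs.items():
        g=cv2.GaussianBlur(cv2.cvtColor(im,cv2.COLOR_BGR2GRAY),(0,0),0.8).astype(np.float32)
        G[n]=cv2.magnitude(cv2.Scharr(g,-1,1,0),cv2.Scharr(g,-1,0,1))
    return G
def rectpts(hx,hy,f=.85,k=40):
    s=np.linspace(-f,f,k);o=np.ones(k)
    return np.r_[np.c_[s*hx,o*hy],np.c_[s*hx,-o*hy],np.c_[o*hx,s*hy],np.c_[-o*hx,s*hy]]
def score(G,p,z,rects,cams):
    c,s=np.cos(p[2]),np.sin(p[2]);t=0
    for hx,hy in rects:
        q=rectpts(hx,hy);P=np.c_[p[0]+c*q[:,0]-s*q[:,1],p[1]+s*q[:,0]+c*q[:,1],np.full(len(q),z)]
        for n in cams:
            uv=proj(n,P).astype(np.float32)
            t+=cv2.remap(G[n],uv[:,:1],uv[:,1:],cv2.INTER_LINEAR).mean()
    return t
def fit(G,x0,z,rects,cams=("top","scene")):
    best=None
    for dx in range(-16,17,4):
        for dy in range(-16,17,4):
            for a in(-.08,0,.08):
                p=[x0[0]+dx,x0[1]+dy,x0[2]+a];v=score(G,p,z,rects,cams)
                if best is None or v>best[0]: best=(v,p)
    sc=np.array([1,1,.02]);r=minimize(lambda u:-score(G,np.array(best[1])+u*sc,z,rects,cams),np.zeros(3),method="Nelder-Mead",options=dict(initial_simplex=np.array([[0,0,0],[3,0,0],[0,3,0],[0,0,3.]])))
    return np.array(best[1])+r.x*sc,-r.fun
E
python3 - <<'E'
from h import *
I={n:cv2.imread(f"pics/{n}0.png") for n in C};G=grads(I)
for nm,x0 in(("canL",(493,324,0)),("canR",(483,111,0))):
  for cams in(("top",),("scene",),("top","scene")):
    p,v=fit(G,x0,100,[(50,65),(45,60)],cams);print(nm,cams,p.round(2),round(v))
def blob(n,box,lo,hi):
    x0,y0,x1,y1=box;h=cv2.cvtColor(I[n],cv2.COLOR_BGR2HSV)[y0:y1,x0:x1]
    m=np.zeros(I[n].shape[:2],np.uint8);m[y0:y1,x0:x1]=cv2.inRange(h,lo,hi)
    c=max(cv2.findContours(m,cv2.RETR_EXTERNAL,cv2.CHAIN_APPROX_NONE)[0],key=cv2.contourArea)
    return m,c
def tri(a,b):
    A=[];B=[]
    for n,uv in(("top",a),("scene",b)):
        p0,p1=back(n,[uv],0)[0],back(n,[uv],200)[0];d=(p1-p0)/np.linalg.norm(p1-p0);M=np.eye(3)-np.outer(d,d);A.append(M);B.append(M@p0)
    return np.linalg.solve(sum(A),sum(B))
for nm,bt,bs in(("gripL",(172,197,225,210),(262,125,288,145)),("gripR",(245,195,295,207),(289,158,318,178))):
    cc=[]
    for n,b in(("top",bt),("scene",bs)):
        m,c=blob(n,b,(0,110,70),(20,255,255));M=cv2.moments(c);cc.append((M["m10"]/M["m00"],M["m01"]/M["m00"]))
    print(nm,np.round(cc,1).tolist(),tri(*cc).round(1))
I2=I
h=cv2.cvtColor(I["top"],cv2.COLOR_BGR2HSV)
print("hsv stick",h[231,350],h[256,353],"cork",h[230,320],"ring",h[200,347])
for nm,z,bt,bs in(("ring",13,(336,196,360,220),None),("st1",17,(342,217,358,244),None),("st2",17,(344,243,362,271),None)):
    m,c=blob("top",bt,(0,115,40),(13,255,170));w=back("top",c[:,0].astype(float),z+4)[:,:2].astype(np.float32);print(nm,cv2.minAreaRect(w))
E
```

```text
canL ('top',) [4.9778e+02 3.2728e+02 6.0000e-02] 1232
canL ('scene',) [ 5.0061e+02  3.3603e+02 -3.0000e-02] 843
canL ('top', 'scene') [4.9781e+02 3.2767e+02 6.0000e-02] 1969
canR ('top',) [4.9247e+02 1.1546e+02 3.0000e-02] 1128
canR ('scene',) [492.7  123.39  -0.  ] 1020
canR ('top', 'scene') [4.9252e+02 1.1547e+02 3.0000e-02] 2114
gripL [[192.9, 202.6], [277.2, 133.4]] [589.1 332.9 135.8]
gripR [[265.6, 200.0], [307.1, 167.7]] [585.2 114.  136.2]
hsv stick [ 12 130 147] [ 12 131 150] cork [ 16 110 158] ring [ 12 129 160]
ring ((572.3953857421875, -138.28353881835938), (55.27838897705078, 56.794307708740234), 23.844388961791992)
st1 ((494.7527160644531, -145.9664306640625), (67.72930145263672, 21.614917755126953), 3.7892260551452637)
st2 ((412.556396484375, -148.57925415039062), (68.61644744873047, 21.95228385925293), 9.99976921081543)
```

```bash
cat >> h.py <<'E'
def go(x,y,z,a=0,p=None,Rm=None):
    "tool-frame shift and turn from the present pose to TCP x,y,z pointing down, tool y at angle a from world y"
    o=ctrl.get_obs();p=o["ee_pos"] if p is None else p;R0=R.from_rotvec(o["orientation"]).as_matrix() if Rm is None else Rm
    c,s=np.cos(a),np.sin(a);Rt=np.array([[-c,-s,0],[-s,c,0],[0,0,-1.]]).T
    Rt=np.column_stack([[-c,-s,0],[-s,c,0],[0,0,-1.]])
    print("T",(R0.T@(np.array([x,y,z])-p)).round(1).tolist(),"A",R.from_matrix(R0.T@Rt).as_rotvec().round(3).tolist())
E
python3 -c "
from h import *
go(572,-139,130,0)"
```

```text
T [-577.8, -512.5, 92.7] A [0.0, 0.0, -0.431]
```

```bash
python3 -m creep '[{"translation":[-70,-62,0],"angular":[0,0,-0.1],"jaw":1},{"translation":[-140,-124,0],"angular":[0,0,-0.2],"jaw":1},{"translation":[-180,-160,0],"angular":[0,0,-0.3],"jaw":1},{"translation":[-220,-195,0],"angular":[0,0,-0.431],"jaw":1},{"translation":[-260,-231,0],"angular":[0,0,-0.431],"jaw":1},{"translation":[-300,-266,0],"angular":[0,0,-0.431],"jaw":1},{"translation":[-340,-302,0],"angular":[0,0,-0.431],"jaw":1},{"translation":[-360,-319,0],"angular":[0,0,-0.431],"jaw":1}]'; python3 -c "
from h import *
go(572,-139,130,0)"
```

```text
t: 1.9
ee_pos: [455.6, 125.4, 223.0]
orientation: [0.002, 3.141, 0.0]
ft_force: [0.3, 0.1, 0.2]
width: 87.8
grasp_force: 0.0
T [-116.6, -264.3, 93.1] A [0.0, 0.001, -0.001]
```

```bash
python3 -m creep '[{"translation":[-117,-264,93],"angular":[0,0,0],"jaw":1},{"translation":[-117,-264,93],"angular":[0,0,0],"jaw":1},{"translation":[-117,-264,93],"angular":[0,0,0],"jaw":1},{"translation":[-117,-264,93],"angular":[0,0,0],"jaw":1},{"translation":[-117,-264,93],"angular":[0,0,0],"jaw":1},{"translation":[-117,-264,93],"angular":[0,0,0],"jaw":1},{"translation":[-117,-264,93],"angular":[0,0,0],"jaw":1},{"translation":[-117,-264,93],"angular":[0,0,0],"jaw":1}]'
cat >> h.py <<'E'
def pieces(tag):
    "brown blobs on the mat, both cameras"
    for n in("top","scene"):
        im=np.ascontiguousarray(ctrl.get_image(n)[:,:,::-1]);cv2.imwrite(f"pics/{n}_{tag}.png",im)
        h=cv2.cvtColor(im,cv2.COLOR_BGR2HSV);m=cv2.inRange(h,(0,118,40),(13,255,190))
        k=np.zeros_like(m);cv2.fillPoly(k,[proj(n,[[372,-30,4],[372,-205,4],[640,-205,4],[640,-30,4]]).astype(int)],255);m&=k
        for c in cv2.findContours(m,cv2.RETR_EXTERNAL,cv2.CHAIN_APPROX_NONE)[0]:
            if cv2.contourArea(c)>60:
                r=cv2.minAreaRect(back(n,c[:,0].astype(float),20)[:,:2].astype(np.float32));print(n,cv2.contourArea(c),np.round(r[0],1),np.round(r[1],1),round(r[2],1))
E
python3 -c "
from h import *
pieces('r1');go(572,-139,130)"
```

```text
t: 2.9
ee_pos: [571.7, -135.1, 130.2]
orientation: [-0.002, 3.141, 0.0]
ft_force: [-0.3, 0.4, 0.1]
width: 87.9
grasp_force: 0.0
scene 101.0 [ 413.3 -144.1] [67.9 24.6] 14.1
scene 86.0 [ 496.2 -142.2] [66.5 21.2] 5.4
T [-0.1, -3.9, 0.3] A [-0.0, 0.001, 0.002]
```

View pics/scene_r1.png

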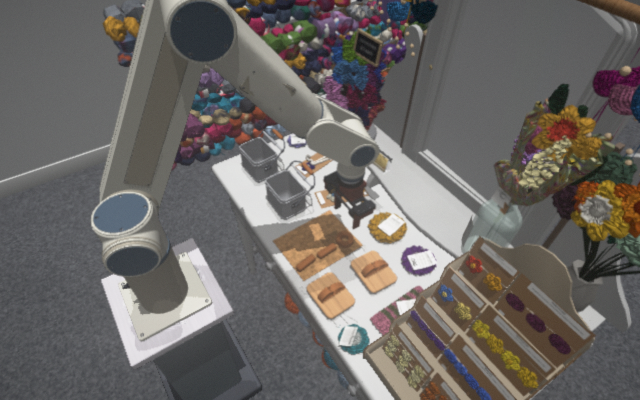

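The picture shows the gripper over the mat, with the ring at about (348,240) and both sticks where they were. I'll grasp the ring.

```bash
python3 -m creep '[{"translation":[0,-4,40],"angular":[0,0,0],"jaw":1},{"translation":[0,-4,80],"angular":[0,0,0],"jaw":1},{"translation":[0,-4,110],"angular":[0,0,0],"jaw":1},{"translation":[0,-4,122],"angular":[0,0,0],"jaw":1},{"translation":[0,-4,122],"angular":[0,0,0],"jaw":1},{"translation":[0,-4,122],"angular":[0,0,0],"jaw":0.5},{"translation":[0,-4,122],"angular":[0,0,0],"jaw":0.5},{"translation":[0,-4,122],"angular":[0,0,0],"jaw":0.5}]'
python3 -m creep '[{"translation":[0,0,0],"angular":[0,0,0],"jaw":0.3},{"translation":[0,0,0],"angular":[0,0,0],"jaw":0.3},{"translation":[0,0,-60],"angular":[0,0,0],"jaw":0.3},{"translation":[0,0,-120],"angular":[0,0,0],"jaw":0.3},{"translation":[0,0,-170],"angular":[0,0,0],"jaw":0.3},{"translation":[0,0,-200],"angular":[0,0,0],"jaw":0.3},{"translation":[0,0,-200],"angular":[0,0,0],"jaw":0.3},{"translation":[0,0,-200],"angular":[0,0,0],"jaw":0.3}]'; python3 -c "
from h import *
go(492,115.5,210,0.03)"
```

```text
t: 4.0
ee_pos: [572.4, -140.4, 8.5]
orientation: [-0.0, 3.14, -0.0]
ft_force: [1.1, 0.2, 0.3]
width: 61.1
grasp_force: 0.1
t: 5.0
ee_pos: [571.1, -140.1, 206.5]
orientation: [0.0, -3.14, -0.001]
ft_force: [-1.0, -0.4, -0.7]
width: 59.2
grasp_force: 30.0
T [79.1, 255.6, -3.2] A [0.0, -0.002, -0.03]
```

```bash
python3 -m creep '[{"translation":[20,60,-4],"angular":[0,0,-0.03],"jaw":0.3},{"translation":[40,120,-4],"angular":[0,0,-0.03],"jaw":0.3},{"translation":[60,180,-4],"angular":[0,0,-0.03],"jaw":0.3},{"translation":[75,230,-4],"angular":[0,0,-0.03],"jaw":0.3},{"translation":[79,256,-4],"angular":[0,0,-0.03],"jaw":0.3},{"translation":[79,256,-4],"angular":[0,0,-0.03],"jaw":0.3},{"translation":[79,256,-4],"angular":[0,0,-0.03],"jaw":0.3},{"translation":[79,256,20],"angular":[0,0,-0.03],"jaw":0.3}]'
python3 -m creep '[{"translation":[0,0,40],"angular":[0,0,0],"jaw":0.3},{"translation":[0,0,80],"angular":[0,0,0],"jaw":0.3},{"translation":[0,0,120],"angular":[0,0,0],"jaw":0.3},{"translation":[0,0,120],"angular":[0,0,0],"jaw":0.3},{"translation":[0,0,120],"angular":[0,0,0],"jaw":0.85},{"translation":[0,0,120],"angular":[0,0,0],"jaw":0.85},{"translation":[0,0,120],"angular":[0,0,0],"jaw":0.85},{"translation":[0,0,60],"angular":[0,0,0],"jaw":0.85}]'
python3 -m creep '[{"translation":[0,0,-60],"angular":[0,0,0],"jaw":1},{"translation":[0,0,-80],"angular":[0,0,0],"jaw":1},{"translation":[-30,-60,-80],"angular":[0,0,0],"jaw":1},{"translation":[-30,-120,-80],"angular":[0,0,0],"jaw":1},{"translation":[-30,-120,-80],"angular":[0,0,0],"jaw":1},{"translation":[-30,-120,-80],"angular":[0,0,0],"jaw":1},{"translation":[-30,-120,-80],"angular":[0,0,0],"jaw":1},{"translation":[-30,-120,-80],"angular":[0,0,0],"jaw":1}]'
python3 -c "
from h import *
pieces('s1');go(494.7,-145.5,130,np.radians(4.5));go(412.5,-148,130,np.radians(11))"
```

```text
t: 6.0
ee_pos: [494.3, 114.8, 188.2]
orientation: [-0.045, 3.139, 0.0]
ft_force: [-0.3, -0.2, 0.3]
width: 59.2
grasp_force: 30.0
t: 7.0
ee_pos: [490.1, 115.1, 125.3]
orientation: [0.047, -3.133, 0.003]
ft_force: [-0.1, -0.4, 0.5]
width: 74.8
grasp_force: 0.0
t: 8.0
ee_pos: [526.4, -2.2, 207.8]
orientation: [-0.05, 3.141, 0.0]
ft_force: [-0.0, 0.1, 0.5]
width: 88.1
grasp_force: 0.0
top 100.5 [ 413.5 -148.9] [66.7 20.2] 7.2
top 93.5 [ 495.1 -146.3] [66.6 20.6] 4.4
scene 103.5 [ 414.1 -145.9] [67.8 22.1] 9.3
scene 88.5 [ 496.3 -143.1] [66.4 21.2] 5.8
T [36.2, -142.0, 77.7] A [0.0, -0.0, -0.047]
T [118.5, -141.9, 77.7] A [0.0, -0.0, -0.16]
```

View pics/scene_s1.png

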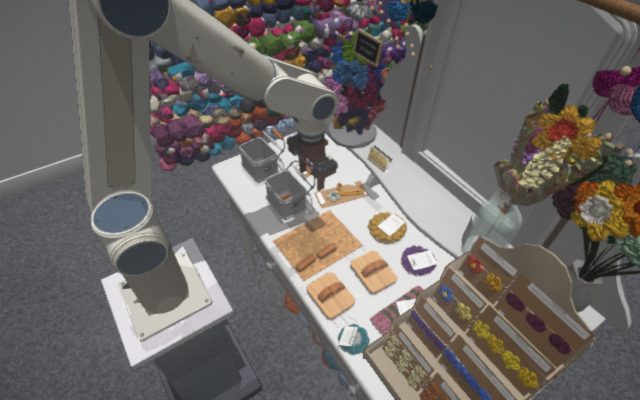

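The ring is inside the near canister (about 290,195 in the picture) and the sticks haven't moved. The first stick goes to the same canister.

```bash
python3 -m creep '[{"translation":[36,-62,0],"angular":[0,0,-0.052],"jaw":1},{"translation":[36,-120,20],"angular":[0,0,-0.052],"jaw":1},{"translation":[36,-142,70],"angular":[0,0,-0.052],"jaw":1},{"translation":[36,-142,120],"angular":[0,0,-0.052],"jaw":1},{"translation":[36,-142,170],"angular":[0,0,-0.052],"jaw":1},{"translation":[36,-142,199],"angular":[0,0,-0.052],"jaw":1},{"translation":[36,-142,199],"angular":[0,0,-0.052],"jaw":1},{"translation":[36,-142,199],"angular":[0,0,-0.052],"jaw":0.1}]'
python3 -m creep '[{"translation":[0,0,0],"angular":[0,0,0],"jaw":0.1},{"translation":[0,0,0],"angular":[0,0,0],"jaw":0.1},{"translation":[0,0,0],"angular":[0,0,0],"jaw":0.1},{"translation":[0,0,0],"angular":[0,0,0],"jaw":0.1},{"translation":[0,0,-50],"angular":[0,0,0],"jaw":0.1},{"translation":[0,0,-110],"angular":[0,0,0],"jaw":0.1},{"translation":[0,0,-170],"angular":[0,0,0],"jaw":0.1},{"translation":[0,0,-200],"angular":[0,0,0],"jaw":0.1}]'
python3 -c "
from h import *
go(492,115.5,208,0.03)"
```

```text
t: 9.1
ee_pos: [495.1, -146.1, 9.0]
orientation: [-0.13, 3.139, -0.0]
ft_force: [0.2, 0.1, 0.7]
width: 81.4
grasp_force: 0.0
t: 10.1
ee_pos: [495.9, -146.7, 212.1]
orientation: [-0.129, 3.135, -0.002]
ft_force: [1.3, 0.0, 0.4]
width: 9.2
grasp_force: 0.0
T [-17.6, 261.7, 3.8] A [-0.002, 0.004, 0.052]
```

```bash
python3 -c "
from h import *
pieces('s2')
a=cv2.imread('pics/scene_s2.png');cv2.imwrite('pics/s2c.png',cv2.resize(a[130:330,220:440],(660,600)))"
```

```text
scene 99.0 [ 414.2 -145.8] [67.9 22.4] 8.4
```

View pics/s2c.png

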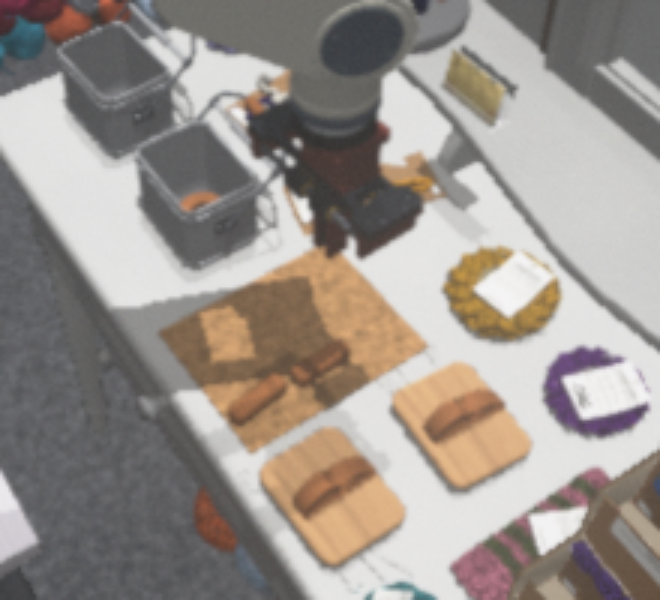

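The stick is still on the mat (crop 320,362): I lifted before the fingers had closed. I'll locate it again and give the jaws more time.

```bash
python3 -c "
from h import *
im=cv2.imread('pics/scene_s2.png');h=cv2.cvtColor(im,cv2.COLOR_BGR2HSV)
x0,y0,x1,y1=312,240,340,260
m=np.zeros(im.shape[:2],np.uint8);m[y0:y1,x0:x1]=((h[y0:y1,x0:x1,0]<13)&(h[y0:y1,x0:x1,1]>118))*255
print(fit_mask('scene',m,20,0,0,0,0))
im=cv2.imread('pics/scene_s1.png');h=cv2.cvtColor(im,cv2.COLOR_BGR2HSV)
m=np.zeros(im.shape[:2],np.uint8);m[y0:y1,x0:x1]=((h[y0:y1,x0:x1,0]<13)&(h[y0:y1,x0:x1,1]>118))*255
print(fit_mask('scene',m,20,0,0,0,0))
go(495.5,-145,8,.085)"
```

```text
(((467.06658935546875, -145.51031494140625), (7.51125431060791, 18.0869140625), 6.705790996551514), 9.0)
(((496.3760986328125, -143.5989227294922), (66.31605529785156, 20.21900749206543), 5.774144649505615), 77.0)
T [2.6, 2.7, 204.4] A [-0.003, 0.007, -0.003]
```

```bash
python3 -c "
from h import *
print(proj('scene',[496,-145,17]),proj('scene',[496+33,-142,26]),proj('scene',[496-33,-148,26]))
a=cv2.imread('pics/scene_s2.png')[236:264,306:346];b=cv2.imread('pics/scene_s1.png')[236:264,306:346]
cv2.imwrite('pics/cmp.png',cv2.resize(np.hstack([b,cv2.convertScaleAbs(a,alpha=1.6)]),(800,280),interpolation=cv2.INTER_CUBIC))"
```

```text
[[326.77735633 250.40904091]] [[334.64624767 243.70994044]] [[318.88642751 254.05054777]]
```

View pics/cmp.png

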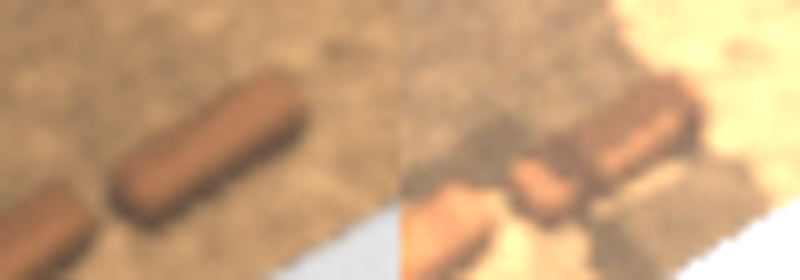

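The stick has not moved (left and right crops agree), so I'll grasp again in the same place.

```bash
python3 -m creep '[{"translation":[0,1,50],"angular":[0,0,0],"jaw":0.6},{"translation":[0,1,100],"angular":[0,0,0],"jaw":0.6},{"translation":[0,1,150],"angular":[0,0,0],"jaw":0.6},{"translation":[0,1,190],"angular":[0,0,0],"jaw":0.6},{"translation":[0,1,204],"angular":[0,0,0],"jaw":0.6},{"translation":[0,1,204],"angular":[0,0,0],"jaw":0.6},{"translation":[0,1,204],"angular":[0,0,0],"jaw":0.1},{"translation":[0,1,204],"angular":[0,0,0],"jaw":0.1}]'
python3 -m creep '[{"translation":[0,0,0],"angular":[0,0,0],"jaw":0.1},{"translation":[0,0,0],"angular":[0,0,0],"jaw":0.1},{"translation":[0,0,0],"angular":[0,0,0],"jaw":0.1},{"translation":[0,0,0],"angular":[0,0,0],"jaw":0.1},{"translation":[0,0,-50],"angular":[0,0,0],"jaw":0.1},{"translation":[0,0,-110],"angular":[0,0,0],"jaw":0.1},{"translation":[0,0,-170],"angular":[0,0,0],"jaw":0.1},{"translation":[0,0,-200],"angular":[0,0,0],"jaw":0.1}]'
python3 -c "
from h import *
go(492,115.5,208,0.03)"
```

```text
t: 11.2
ee_pos: [494.8, -145.4, 4.9]
orientation: [-0.129, 3.139, -0.0]
ft_force: [0.0, -0.3, -0.3]
width: 36.5
grasp_force: 0.0
t: 12.2
ee_pos: [495.8, -145.7, 208.0]
orientation: [-0.129, 3.135, -0.002]
ft_force: [-0.6, -0.7, 0.2]
width: 23.3
grasp_force: 30.0
T [-17.7, 260.6, -0.4] A [-0.002, 0.004, 0.052]
```

```bash
python3 -m creep '[{"translation":[-5,60,0],"angular":[0,0,0.052],"jaw":0.1},{"translation":[-9,120,0],"angular":[0,0,0.052],"jaw":0.1},{"translation":[-14,180,0],"angular":[0,0,0.052],"jaw":0.1},{"translation":[-18,230,0],"angular":[0,0,0.052],"jaw":0.1},{"translation":[-18,261,0],"angular":[0,0,0.052],"jaw":0.1},{"translation":[-18,261,0],"angular":[0,0,0.052],"jaw":0.1},{"translation":[-18,261,0],"angular":[0,0,0.052],"jaw":0.1},{"translation":[-18,261,20],"angular":[0,0,0.052],"jaw":0.1}]'
python3 -m creep '[{"translation":[0,0,40],"angular":[0,0,0],"jaw":0.1},{"translation":[0,0,80],"angular":[0,0,0],"jaw":0.1},{"translation":[0,0,120],"angular":[0,0,0],"jaw":0.1},{"translation":[0,0,120],"angular":[0,0,0],"jaw":0.1},{"translation":[0,0,120],"angular":[0,0,0],"jaw":0.6},{"translation":[0,0,120],"angular":[0,0,0],"jaw":0.6},{"translation":[0,0,120],"angular":[0,0,0],"jaw":0.6},{"translation":[0,0,60],"angular":[0,0,0],"jaw":0.6}]'
python3 -m creep '[{"translation":[0,0,-60],"angular":[0,0,0],"jaw":0.6},{"translation":[0,0,-80],"angular":[0,0,0],"jaw":0.6},{"translation":[-30,-60,-80],"angular":[0,0,0],"jaw":0.6},{"translation":[-30,-120,-80],"angular":[0,0,0],"jaw":0.6},{"translation":[-30,-120,-80],"angular":[0,0,0],"jaw":0.6},{"translation":[-30,-120,-80],"angular":[0,0,0],"jaw":0.6},{"translation":[-30,-120,-80],"angular":[0,0,0],"jaw":0.6},{"translation":[-30,-120,-80],"angular":[0,0,0],"jaw":0.6}]'
python3 -c "
from h import *
pieces('s3');go(413.5,-147.5,8,np.radians(8));
a=cv2.imread('pics/scene_s3.png')[120:340,220:440];cv2.imwrite('pics/s3c.png',cv2.resize(a,(600,600)))"
```

```text
t: 13.2
ee_pos: [492.4, 115.3, 185.6]
orientation: [-0.045, 3.138, 0.001]
ft_force: [1.1, -0.0, 0.7]
width: 23.9
grasp_force: 30.0
t: 14.2
ee_pos: [488.4, 115.7, 122.3]
orientation: [0.047, -3.133, 0.003]
ft_force: [0.4, -0.1, 0.4]
width: 52.6
grasp_force: 0.0
t: 15.2
ee_pos: [524.7, -1.6, 204.7]
orientation: [0.05, -3.141, -0.0]
ft_force: [-0.5, 0.2, -0.4]
width: 52.7
grasp_force: 0.0
top 102.5 [ 412.6 -149.2] [67.4 19.8] 8.0
scene 97.5 [ 411.8 -145.6] [67.9 22. ] 8.8
T [115.8, -142.0, 196.7] A [0.0, -0.0, -0.108]
```

View pics/s3c.png

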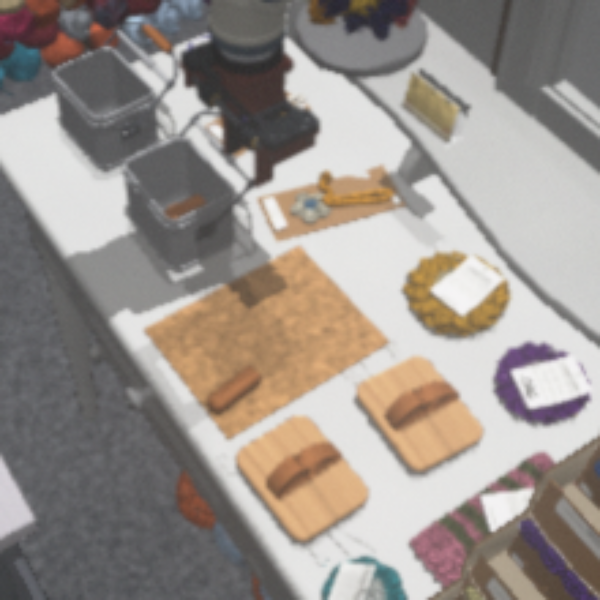

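The stick is in the near canister (185,207 in the crop). The last one goes to the far canister.

```bash
python3 -m creep '[{"translation":[45,-55,0],"angular":[0,0,-0.11],"jaw":0.6},{"translation":[90,-108,0],"angular":[0,0,-0.11],"jaw":0.6},{"translation":[117,-142,20],"angular":[0,0,-0.11],"jaw":0.6},{"translation":[117,-142,80],"angular":[0,0,-0.11],"jaw":0.6},{"translation":[117,-142,140],"angular":[0,0,-0.11],"jaw":0.6},{"translation":[117,-142,185],"angular":[0,0,-0.11],"jaw":0.6},{"translation":[117,-142,197],"angular":[0,0,-0.11],"jaw":0.6},{"translation":[117,-142,197],"angular":[0,0,-0.11],"jaw":0.6}]'
python3 -m creep '[{"translation":[0,0,0],"angular":[0,0,0],"jaw":0.1},{"translation":[0,0,0],"angular":[0,0,0],"jaw":0.1},{"translation":[0,0,0],"angular":[0,0,0],"jaw":0.1},{"translation":[0,0,0],"angular":[0,0,0],"jaw":0.1},{"translation":[0,0,0],"angular":[0,0,0],"jaw":0.1},{"translation":[0,0,0],"angular":[0,0,0],"jaw":0.1},{"translation":[0,0,-60],"angular":[0,0,0],"jaw":0.1},{"translation":[0,0,-120],"angular":[0,0,0],"jaw":0.1}]'
python3 -m creep '[{"translation":[0,0,-60],"angular":[0,0,0],"jaw":0.1},{"translation":[0,0,-85],"angular":[0,0,0],"jaw":0.1},{"translation":[0,60,-85],"angular":[0,0,0],"jaw":0.1},{"translation":[0,120,-85],"angular":[0,0,0],"jaw":0.1},{"translation":[0,180,-85],"angular":[0,0,0],"jaw":0.1},{"translation":[0,230,-85],"angular":[0,0,0],"jaw":0.1},{"translation":[0,230,-85],"angular":[0,0,0],"jaw":0.1},{"translation":[0,230,-85],"angular":[0,0,0],"jaw":0.1}]'
python3 -c "
from h import *
go(497.8,327.7,205,0.06)"
```

```text
t: 16.3
ee_pos: [412.3, -148.0, 7.7]
orientation: [0.221, -3.133, -0.001]
ft_force: [-0.5, -0.2, -0.7]
width: 52.6
grasp_force: 0.0
t: 17.3
ee_pos: [411.3, -148.0, 128.4]
orientation: [0.22, -3.131, -0.002]
ft_force: [0.6, -0.4, -1.2]
width: 23.8
grasp_force: 30.0
t: 18.3
ee_pos: [379.9, 79.3, 212.8]
orientation: [-0.222, 3.134, -0.0]
ft_force: [-0.5, 0.6, -0.3]
width: 24.0
grasp_force: 30.0
T [-151.7, 229.3, 7.7] A [-0.0, 0.0, 0.081]
```

```bash
python3 -m creep '[{"translation":[-33,50,0],"angular":[0,0,0.08],"jaw":0.1},{"translation":[-66,100,0],"angular":[0,0,0.08],"jaw":0.1},{"translation":[-99,150,0],"angular":[0,0,0.08],"jaw":0.1},{"translation":[-130,198,0],"angular":[0,0,0.08],"jaw":0.1},{"translation":[-152,229,0],"angular":[0,0,0.08],"jaw":0.1},{"translation":[-152,229,0],"angular":[0,0,0.08],"jaw":0.1},{"translation":[-152,229,0],"angular":[0,0,0.08],"jaw":0.1},{"translation":[-152,229,27],"angular":[0,0,0.08],"jaw":0.1}]'
python3 -m creep '[{"translation":[0,0,40],"angular":[0,0,0],"jaw":0.1},{"translation":[0,0,80],"angular":[0,0,0],"jaw":0.1},{"translation":[0,0,120],"angular":[0,0,0],"jaw":0.1},{"translation":[0,0,120],"angular":[0,0,0],"jaw":0.1},{"translation":[0,0,120],"angular":[0,0,0],"jaw":0.6},{"translation":[0,0,120],"angular":[0,0,0],"jaw":0.6},{"translation":[0,0,120],"angular":[0,0,0],"jaw":0.6},{"translation":[0,0,60],"angular":[0,0,0],"jaw":0.6}]'
python3 -m creep '[{"translation":[0,0,-40],"angular":[0,0,0],"jaw":0.6},{"translation":[0,-20,-60],"angular":[0,0,0],"jaw":0.6},{"translation":[0,-80,-60],"angular":[0,0,0],"jaw":0.6},{"translation":[0,-140,-60],"angular":[0,0,0],"jaw":0.6},{"translation":[0,-200,-60],"angular":[0,0,0],"jaw":0.6},{"translation":[0,-260,-60],"angular":[0,0,0],"jaw":0.6},{"translation":[0,-310,-60],"angular":[0,0,0],"jaw":0.6},{"translation":[0,-340,-60],"angular":[0,0,0],"jaw":0.6}]'
cat >> h.py <<'E'
def lids(tag):
    for n in("top","scene"):
        im=np.ascontiguousarray(ctrl.get_image(n)[:,:,::-1]);cv2.imwrite(f"pics/{n}_{tag}.png",im)
        h=cv2.cvtColor(im,cv2.COLOR_BGR2HSV);m=cv2.inRange(h,(0,70,60),(25,255,255))
        k=np.zeros_like(m);cv2.fillPoly(k,[proj(n,[[340,-215,21],[660,-215,21],[645,-362,21],[345,-362,21]]).astype(int)],255);m&=k
        for c in cv2.findContours(m,cv2.RETR_EXTERNAL,cv2.CHAIN_APPROX_NONE)[0]:
            if cv2.contourArea(c)>500:
                r=cv2.minAreaRect(back(n,c[:,0].astype(float),21)[:,:2].astype(np.float32));print(n,np.round(r[0],1),np.round(r[1],1),round(r[2],1))
E
python3 -c "
from h import *
lids('l1')
a=cv2.imread('pics/scene_l1.png')[120:340,220:440];cv2.imwrite('pics/l1c.png',cv2.resize(a,(600,600)))
go(575.3,-288.7,26,-.05);go(415,-283.4,26,.036)"
```

```text
t: 19.3
ee_pos: [499.8, 326.2, 187.3]
orientation: [-0.091, 3.137, 0.003]
ft_force: [0.9, -0.2, -0.5]
width: 23.8
grasp_force: 30.0
t: 20.3
ee_pos: [495.9, 325.9, 122.9]
orientation: [0.095, -3.133, 0.007]
ft_force: [1.4, 0.6, 0.4]
width: 52.7
grasp_force: 0.0
t: 21.3
ee_pos: [519.1, -14.1, 186.6]
orientation: [-0.092, 3.139, -0.0]
ft_force: [0.3, -0.3, -0.3]
width: 52.7
grasp_force: 0.0
top [ 415.2 -283.1] [ 99.3 130.6] 2.1
top [ 575.4 -288.5] [131.   97.9] 86.9
scene [ 414.5 -283.7] [101.6 129.9] 2.1
scene [ 575.4 -288.9] [130.8 102.6] 87.4
T [-40.0, -277.1, 160.7] A [-0.0, 0.001, 0.107]
T [119.7, -262.7, 160.4] A [-0.001, 0.001, 0.021]
```

View pics/l1c.png

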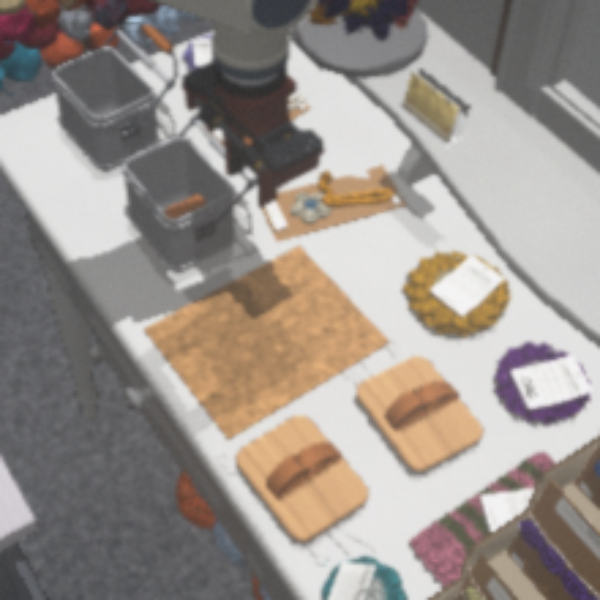

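The mat is empty, and I'll check the far canister's contents from the top view. Lid 1 comes next.

```bash
python3 -m creep '[{"translation":[-10,-60,0],"angular":[0,0,0.107],"jaw":0.6},{"translation":[-20,-120,0],"angular":[0,0,0.107],"jaw":0.6},{"translation":[-30,-180,0],"angular":[0,0,0.107],"jaw":0.6},{"translation":[-37,-240,0],"angular":[0,0,0.107],"jaw":0.6},{"translation":[-40,-277,20],"angular":[0,0,0.107],"jaw":0.6},{"translation":[-40,-277,70],"angular":[0,0,0.107],"jaw":0.6},{"translation":[-40,-277,80],"angular":[0,0,0.107],"jaw":0.6},{"translation":[-40,-277,80],"angular":[0,0,0.107],"jaw":0.6}]'
python3 -c "
from h import *
go(575.3,-288.7,26,-.05)
ims={n:cv2.imread(f'pics/{n}0.png') for n in C};G=grads(ims)
from scipy.optimize import differential_evolution as de
for nm,x0 in(('L',(497.8,327.7,.06)),('R',(492.5,115.5,.03))):
  for cams in(('top',),('scene',),('top','scene')):
    for rs in([(50,65)],[(45,60)],[(50,65),(45,60)]):
      r=de(lambda p:-score(G,p,100,rs,cams),[(x0[0]-6,x0[0]+6),(x0[1]-6,x0[1]+6),(-.1,.12)],maxiter=40,seed=1);print(nm,cams,rs,r.x.round(3),round(-r.fun))
"
```

```text
t: 22.4
ee_pos: [575.8, -284.8, 105.8]
orientation: [-0.072, -3.14, -0.001]
ft_force: [-0.1, -0.3, -0.2]
width: 52.4
grasp_force: 0.0
T [0.2, -3.9, 79.8] A [0.001, -0.001, 0.004]
L ('top',) [(50, 65)] [4.96761e+02 3.25291e+02 6.40000e-02] 720
L ('top',) [(45, 60)] [4.99934e+02 3.29913e+02 6.40000e-02] 653
L ('top',) [(50, 65), (45, 60)] [4.97577e+02 3.27520e+02 6.60000e-02] 1229
L ('scene',) [(50, 65)] [4.92436e+02 3.32319e+02 1.16000e-01] 424
L ('scene',) [(45, 60)] [5.00938e+02 3.33685e+02 2.90000e-02] 455
L ('scene',) [(50, 65), (45, 60)] [ 5.00640e+02  3.33641e+02 -2.80000e-02] 826
L ('top', 'scene') [(50, 65)] [4.95722e+02 3.25430e+02 5.50000e-02] 1093
L ('top', 'scene') [(45, 60)] [4.99979e+02 3.30626e+02 5.40000e-02] 1062
L ('top', 'scene') [(50, 65), (45, 60)] [4.97414e+02 3.27209e+02 6.60000e-02] 1964
R ('top',) [(50, 65)] [4.91684e+02 1.20350e+02 2.10000e-02] 628
R ('top',) [(45, 60)] [ 4.93225e+02  1.15313e+02 -1.00000e-03] 604
R ('top',) [(50, 65), (45, 60)] [4.92517e+02 1.15641e+02 2.60000e-02] 1127
R ('scene',) [(50, 65)] [4.88833e+02 1.21444e+02 3.90000e-02] 563
R ('scene',) [(45, 60)] [4.95034e+02 1.15515e+02 3.30000e-02] 564
R ('scene',) [(50, 65), (45, 60)] [4.92835e+02 1.21497e+02 2.00000e-03] 1011
R ('top', 'scene') [(50, 65)] [4.90866e+02 1.20624e+02 1.60000e-02] 1161
R ('top', 'scene') [(45, 60)] [4.94514e+02 1.15278e+02 8.00000e-03] 1152
R ('top', 'scene') [(50, 65), (45, 60)] [4.92492e+02 1.15372e+02 3.00000e-02] 2112
```

```bash
python3 -m creep '[{"translation":[0,-4,40],"angular":[0,0,0],"jaw":0.6},{"translation":[0,-4,70],"angular":[0,0,0],"jaw":0.6},{"translation":[0,-4,79],"angular":[0,0,0],"jaw":0.6},{"translation":[0,-4,79],"angular":[0,0,0],"jaw":0.6},{"translation":[0,-4,79],"angular":[0,0,0],"jaw":0.1},{"translation":[0,-4,79],"angular":[0,0,0],"jaw":0.1},{"translation":[0,-4,79],"angular":[0,0,0],"jaw":0.1},{"translation":[0,-4,79],"angular":[0,0,0],"jaw":0.1}]'
python3 -c "
from h import *
t=[]
for n,cs in(('top',((172,200,232,259),(238,197,298,256))),('scene',((236,128,290,182),(262,158,320,222)))):
  im=cv2.imread(f'pics/{n}0.png')
  for (x0,y0,x1,y1),p in zip(cs,((497.8,327.7,.06),(492.5,115.5,.03))):
    f=6.6;a=cv2.resize(im[y0:y0+45 if n=='scene' else y1,x0:x1],None,fx=f,fy=f,interpolation=cv2.INTER_CUBIC)
    if n=='top': a=cv2.resize(im[y0+14:y0+59,x0:x0+60],None,fx=f,fy=f,interpolation=cv2.INTER_CUBIC);y0+=14
    c,s=np.cos(p[2]),np.sin(p[2])
    for hx,hy,col in((50,65,(0,255,0)),(45,60,(0,0,255))):
      q=rectpts(hx,hy,.95,7)
      P=np.c_[p[0]+c*q[:,0]-s*q[:,1],p[1]+s*q[:,0]+c*q[:,1],np.full(len(q),100)]
      for u,v in (proj(n,P)-[x0,y0]+.5)*f: cv2.circle(a,(int(u),int(v)),1,col,-1)
    t.append(cv2.copyMakeBorder(a,0,max(0,297-a.shape[0]),0,max(0,396-a.shape[1]),cv2.BORDER_CONSTANT)[:297,:396])
cv2.imwrite('pics/cans.png',np.vstack([np.hstack(t[:2]),np.hstack(t[2:])]))"
```

```text
t: 23.4
ee_pos: [575.6, -289.9, 27.3]
orientation: [0.074, 3.14, 0.0]
ft_force: [-0.7, 2.1, 5.6]
width: 21.8
grasp_force: 30.0
```

View pics/cans.png

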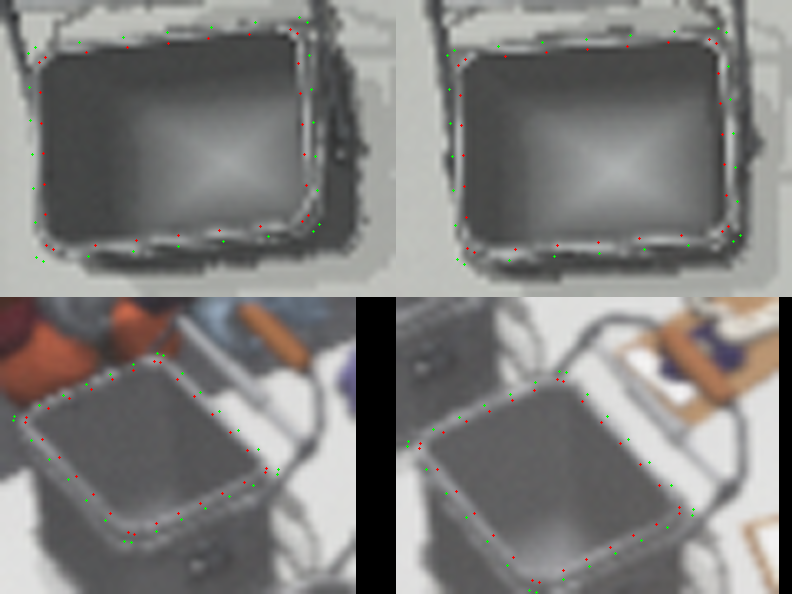

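The overlay lies on both rims to within about 2 mm, with the near canister's rim slightly right of the dots. I'll refine on the bright rim band while lifting lid 1.

```bash
python3 -m creep '[{"translation":[0,0,0],"angular":[0,0,0],"jaw":0.1},{"translation":[0,0,-30],"angular":[0,0,0],"jaw":0.1},{"translation":[0,0,-80],"angular":[0,0,0],"jaw":0.1},{"translation":[0,0,-130],"angular":[0,0,0],"jaw":0.1},{"translation":[0,0,-180],"angular":[0,0,0],"jaw":0.1},{"translation":[0,0,-215],"angular":[0,0,0],"jaw":0.1},{"translation":[0,0,-215],"angular":[0,0,0],"jaw":0.1},{"translation":[0,0,-215],"angular":[0,0,0],"jaw":0.1}]'
python3 -c "
from h import *
from scipy.optimize import differential_evolution as de
G={}
for n in C:
  g=cv2.cvtColor(cv2.imread(f'pics/{n}0.png'),cv2.COLOR_BGR2GRAY).astype(np.float32)
  G[n]=np.minimum(cv2.GaussianBlur(cv2.morphologyEx(g,cv2.MORPH_TOPHAT,np.ones((5,5))),(0,0),.7),40)
for nm,x0 in(('L',(497.8,327.7)),('R',(492.5,115.5))):
  for cams in(('top',),('scene',),('top','scene')):
    for d in (46.5,48):
      r=de(lambda p:-score(G,p,100,[(d,d+15)],cams),[(x0[0]-8,x0[0]+8),(x0[1]-8,x0[1]+8),(-.1,.12)],maxiter=60,seed=1);print(nm,cams,d,r.x.round(3),round(-r.fun,1))
lids('x')
"
```

```text
t: 24.4
ee_pos: [574.3, -289.6, 239.7]
orientation: [-0.074, -3.138, -0.002]
ft_force: [0.2, -0.6, -3.2]
width: 21.9
grasp_force: 30.0
L ('top',) 46.5 [ 5.05661e+02  3.27382e+02 -6.00000e-03] 17.8
L ('top',) 48 [5.01484e+02 3.28965e+02 2.30000e-02] 20.3
L ('scene',) 46.5 [5.00052e+02 3.30030e+02 1.13000e-01] 24.7
L ('scene',) 48 [4.99889e+02 3.29350e+02 1.05000e-01] 25.5
L ('top', 'scene') 46.5 [4.99526e+02 3.27910e+02 7.50000e-02] 40.8
L ('top', 'scene') 48 [5.00865e+02 3.29028e+02 7.50000e-02] 44.5
R ('top',) 46.5 [4.93316e+02 1.15083e+02 8.00000e-03] 25.3
R ('top',) 48 [ 4.93999e+02  1.14433e+02 -5.00000e-03] 26.4
R ('scene',) 46.5 [4.97277e+02 1.18857e+02 7.60000e-02] 21.1
R ('scene',) 48 [4.96747e+02 1.18295e+02 4.40000e-02] 24.0
R ('top', 'scene') 46.5 [4.93709e+02 1.15767e+02 5.00000e-03] 43.9
R ('top', 'scene') 48 [ 4.94988e+02  1.14956e+02 -5.00000e-03] 47.6
scene [ 414.5 -282.8] [101.7 131.7] 1.9
```

```bash
python3 -m creep '[{"translation":[0,40,0],"angular":[0,0,0],"jaw":0.1},{"translation":[0,100,0],"angular":[0,0,0],"jaw":0.1},{"translation":[0,155,0],"angular":[0,0,0],"jaw":0.1},{"translation":[0,210,0],"angular":[0,0,0],"jaw":0.1},{"translation":[0,265,0],"angular":[0,0,0],"jaw":0.1},{"translation":[0,320,0],"angular":[0,0,0],"jaw":0.1},{"translation":[0,375,0],"angular":[0,0,0],"jaw":0.1},{"translation":[0,400,0],"angular":[0,0,0],"jaw":0.1}]'
python3 -c "
from h import *
go(499.3,327.5,240,0.065)"
```

```text
t: 25.5
ee_pos: [593.1, 112.2, 239.7]
orientation: [-0.07, -3.138, 0.0]
ft_force: [-0.0, -1.4, -2.4]
width: 21.8
grasp_force: 30.0
T [103.3, 210.9, -0.0] A [-0.0, -0.003, -0.109]
```

```bash
python3 -m creep '[{"translation":[20,40,0],"angular":[0,0,-0.05],"jaw":0.1},{"translation":[45,92,0],"angular":[0,0,-0.11],"jaw":0.1},{"translation":[70,143,0],"angular":[0,0,-0.11],"jaw":0.1},{"translation":[90,184,0],"angular":[0,0,-0.11],"jaw":0.1},{"translation":[103,211,0],"angular":[0,0,-0.11],"jaw":0.1},{"translation":[103,211,20],"angular":[0,0,-0.11],"jaw":0.1},{"translation":[103,211,60],"angular":[0,0,-0.11],"jaw":0.1},{"translation":[103,211,60],"angular":[0,0,-0.11],"jaw":0.1}]'
python3 -c "
from h import *
go(499.3,327.5,135,0.065)
t=[]
for n,(x0,y0) in(('top',(160,185)),('scene',(225,105))):
  im=np.ascontiguousarray(ctrl.get_image(n)[:,:,::-1]);cv2.imwrite(f'pics/{n}_c1.png',im)
  t.append(cv2.resize(im[y0:y0+85,x0:x0+75],(400,453),interpolation=cv2.INTER_CUBIC))
cv2.imwrite('pics/c1.png',np.hstack(t))"
```

```text
t: 26.5
ee_pos: [498.3, 323.6, 177.5]
orientation: [0.099, -3.132, 0.007]
ft_force: [-0.7, -0.0, -2.5]
width: 21.8
grasp_force: 30.0
T [-1.6, 4.0, 42.4] A [-0.004, -0.008, -0.001]
```

View pics/c1.png

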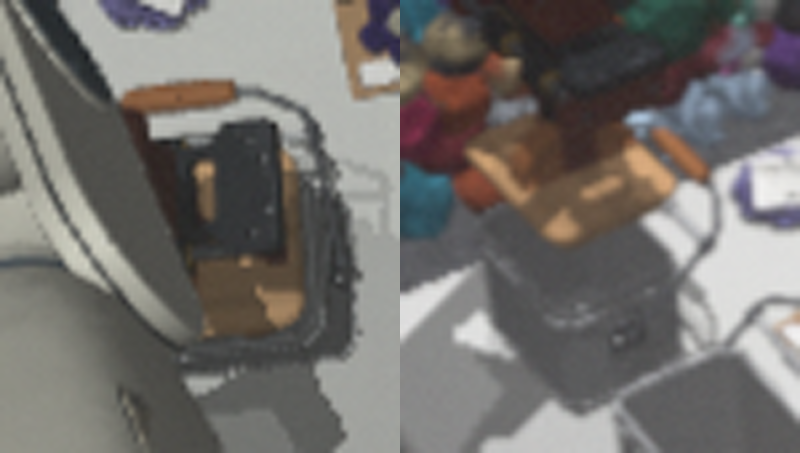

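The lid hangs level above the far canister, ramp towards the bail. I'll lower it gently.

```bash
python3 -m creep '[{"translation":[-1,4,15],"angular":[0,0,0],"jaw":0.1},{"translation":[-1,4,30],"angular":[0,0,0],"jaw":0.1},{"translation":[-1,4,40],"angular":[0,0,0],"jaw":0.1},{"translation":[-1,4,45],"angular":[0,0,0],"jaw":0.1},{"translation":[-1,4,48],"angular":[0,0,0],"jaw":0.1},{"translation":[-1,4,51],"angular":[0,0,0],"jaw":0.1},{"translation":[-1,4,54],"angular":[0,0,0],"jaw":0.1},{"translation":[-1,4,54],"angular":[0,0,0],"jaw":0.1}]'
python3 -c "
from h import *
go(499.3,327.5,117.3,0.065)"
```

```text
t: 27.6
ee_pos: [501.8, 329.1, 127.6]
orientation: [0.099, -3.14, 0.0]
ft_force: [0.6, -0.4, -2.6]
width: 21.7
grasp_force: 30.0
T [2.6, -1.5, 10.3] A [-0.0, -0.0, -0.002]
```

```bash
python3 -m creep '[{"translation":[2.5,-1.5,0],"angular":[0,0,0],"jaw":0.1},{"translation":[2.5,-1.5,0],"angular":[0,0,0],"jaw":0.1},{"translation":[2.5,-1.5,2],"angular":[0,0,0],"jaw":0.1},{"translation":[2.5,-1.5,3],"angular":[0,0,0],"jaw":0.1},{"translation":[2.5,-1.5,4],"angular":[0,0,0],"jaw":0.1},{"translation":[2.5,-1.5,5],"angular":[0,0,0],"jaw":0.1},{"translation":[2.5,-1.5,5],"angular":[0,0,0],"jaw":0.1},{"translation":[2.5,-1.5,5],"angular":[0,0,0],"jaw":0.1}]'
python3 -c "
from h import *
go(499.3,327.5,117.3,0.065);print(ctrl.get_obs()['moment'])"
```

```text
t: 28.6
ee_pos: [499.6, 327.7, 123.8]
orientation: [-0.1, 3.139, 0.0]
ft_force: [-2.2, -0.7, 7.2]
width: 21.6
grasp_force: 30.1
T [0.3, -0.2, 6.5] A [0.0, 0.001, -0.002]
[-0.65395459  0.48492892 -0.06885437]
```

```bash
python3 -m creep '[{"translation":[0,0,-4],"angular":[0,0,0],"jaw":0.1},{"translation":[-1.5,1.5,-4],"angular":[0,0,0],"jaw":0.1},{"translation":[-1.5,1.5,-4],"angular":[0,0,0],"jaw":0.1},{"translation":[-1.5,1.5,-2],"angular":[0,0,0],"jaw":0.1},{"translation":[-1.5,1.5,-1],"angular":[0,0,0],"jaw":0.1},{"translation":[-1.5,1.5,0],"angular":[0,0,0],"jaw":0.1},{"translation":[-1.5,1.5,1],"angular":[0,0,0],"jaw":0.1},{"translation":[-1.5,1.5,1],"angular":[0,0,0],"jaw":0.1}]'
python3 -c "
from h import *
go(499.3,327.5,117.3,0.065);print(ctrl.get_obs()['moment'])"
```

```text
t: 29.6
ee_pos: [500.4, 329.3, 122.6]
orientation: [0.099, -3.139, -0.0]
ft_force: [-5.0, -0.6, 8.2]
width: 22.0
grasp_force: 30.0
T [1.2, -1.8, 5.3] A [0.0, -0.001, -0.002]
[-0.25126169  0.65250388 -0.11753657]
```

```bash
python3 -m creep '[{"translation":[0,0,-4],"angular":[0,0,0],"jaw":0.1},{"translation":[0,0,-8],"angular":[0,0,0],"jaw":0.1},{"translation":[-1,0,-8],"angular":[0,0,0],"jaw":0.1},{"translation":[-1,0,-6],"angular":[0,0,0],"jaw":0.1},{"translation":[-1,0,-4],"angular":[0,0,0],"jaw":0.1},{"translation":[-1,0,-2],"angular":[0,0,0],"jaw":0.1},{"translation":[-1,0,0],"angular":[0,0,0],"jaw":0.1},{"translation":[-1,0,0],"angular":[0,0,0],"jaw":0.1}]'
python3 -c "
from h import *
go(499.3,327.5,117.3,0.065);print(ctrl.get_obs()['moment'])"
```

```text
t: 30.6
ee_pos: [501.3, 329.0, 122.2]
orientation: [0.099, -3.139, 0.001]
ft_force: [-4.4, -1.5, 6.1]
width: 21.9
grasp_force: 30.0
T [2.0, -1.3, 4.9] A [-0.0, -0.001, -0.002]
[-0.34823165  0.54295762 -0.0525456 ]
```

```bash
python3 -m creep '[{"translation":[0,0,-5],"angular":[0,0,0],"jaw":0.1},{"translation":[0,0,-10],"angular":[0,0,0],"jaw":0.1},{"translation":[-2,1,-10],"angular":[0,0,0],"jaw":0.1},{"translation":[-2,1,-7],"angular":[0,0,0],"jaw":0.1},{"translation":[-2,1,-4],"angular":[0,0,0],"jaw":0.1},{"translation":[-2,1,-2],"angular":[0,0,0],"jaw":0.1},{"translation":[-2,1,0],"angular":[0,0,0],"jaw":0.1},{"translation":[-2,1,0],"angular":[0,0,0],"jaw":0.1}]'
python3 -c "
from h import *
go(499.3,327.5,117.3,0.065);print(ctrl.get_obs()['moment'])"
python3 -m creep '[{"translation":[0,0,-5],"angular":[0,0,0],"jaw":0.1},{"translation":[0,0,-10],"angular":[0,0,0],"jaw":0.1},{"translation":[6,0,-10],"angular":[0,0,0],"jaw":0.1},{"translation":[6,0,-7],"angular":[0,0,0],"jaw":0.1},{"translation":[6,0,-4],"angular":[0,0,0],"jaw":0.1},{"translation":[6,0,-2],"angular":[0,0,0],"jaw":0.1},{"translation":[6,0,0],"angular":[0,0,0],"jaw":0.1},{"translation":[6,0,0],"angular":[0,0,0],"jaw":0.1}]'
python3 -c "
from h import *
go(499.3,327.5,117.3,0.065);print(ctrl.get_obs()['moment'])"
```

```text
t: 31.6
ee_pos: [502.6, 330.2, 122.5]
orientation: [0.099, -3.138, 0.001]
ft_force: [-8.1, -1.6, 10.7]
width: 22.0
grasp_force: 30.0
T [3.5, -2.5, 5.2] A [-0.0, -0.002, -0.002]
[-0.26560519  1.02688381 -0.04933966]
t: 32.6
ee_pos: [497.7, 329.9, 121.4]
orientation: [0.099, -3.14, 0.0]
ft_force: [-0.1, -0.8, -2.5]
width: 21.6
grasp_force: 30.0
T [-1.4, -2.5, 4.1] A [-0.0, -0.0, -0.002]
[ 0.08451578  0.01166818 -0.00597995]
```

Moving back towards −x freed it: the plug is about 6 mm into the mouth with no contact force. I'll lower it the rest of the way.

```bash
python3 -m creep '[{"translation":[0,0,1],"angular":[0,0,0],"jaw":0.1},{"translation":[0,0,2],"angular":[0,0,0],"jaw":0.1},{"translation":[0,0,3],"angular":[0,0,0],"jaw":0.1},{"translation":[0,0,4],"angular":[0,0,0],"jaw":0.1},{"translation":[0,0,5],"angular":[0,0,0],"jaw":0.1},{"translation":[0,0,5.5],"angular":[0,0,0],"jaw":0.1},{"translation":[0,0,5.5],"angular":[0,0,0],"jaw":0.1},{"translation":[0,0,5.5],"angular":[0,0,0],"jaw":0.1}]'
python3 -c "
from h import *
print(ctrl.get_obs()['moment'])"
```

```text
t: 33.6
ee_pos: [499.9, 330.3, 117.8]
orientation: [-0.1, 3.136, 0.002]
ft_force: [4.2, -2.4, 6.8]
width: 21.8
grasp_force: 30.0
[-0.48219071 -0.25724618  0.07973311]
```

```bash
python3 -m creep '[{"translation":[-1,-0.5,0],"angular":[0,0,0],"jaw":0.1},{"translation":[-1,-1,0],"angular":[0,0,0],"jaw":0.1},{"translation":[-1,-1,1],"angular":[0,0,0],"jaw":0.1},{"translation":[-1,-1,2],"angular":[0,0,0],"jaw":0.1},{"translation":[-1,-1,2],"angular":[0,0,0],"jaw":0.1},{"translation":[-1,-1,2],"angular":[0,0,0],"jaw":0.1},{"translation":[-1,-1,0],"angular":[0,0,0],"jaw":0.1},{"translation":[-1,-1,0],"angular":[0,0,0],"jaw":0.1}]'
python3 -c "
from h import *
print(ctrl.get_obs()['moment'])"
```

```text
t: 34.6
ee_pos: [498.5, 328.9, 116.0]
orientation: [0.099, -3.14, 0.0]
ft_force: [0.5, -0.2, -0.0]
width: 21.9
grasp_force: 30.0
[ 0.10605019 -0.09550779 -0.05754695]
```

The lid is seated: z is 116.0 and the forces are near zero. I'll release it and fetch lid 2.

```bash
python3 -m creep '[{"translation":[0,0,0],"angular":[0,0,0],"jaw":0.5},{"translation":[0,0,0],"angular":[0,0,0],"jaw":0.5},{"translation":[0,0,0],"angular":[0,0,0],"jaw":0.5},{"translation":[0,0,-20],"angular":[0,0,0],"jaw":0.5},{"translation":[0,0,-60],"angular":[0,0,0],"jaw":0.5},{"translation":[0,0,-100],"angular":[0,0,0],"jaw":0.5},{"translation":[0,-50,-110],"angular":[0,0,0],"jaw":0.5},{"translation":[0,-100,-110],"angular":[0,0,0],"jaw":0.5}]'
python3 -m creep '[{"translation":[0,-55,0],"angular":[0,0,0],"jaw":0.5},{"translation":[0,-110,0],"angular":[0,0,0],"jaw":0.5},{"translation":[0,-165,0],"angular":[0,0,0],"jaw":0.5},{"translation":[0,-220,0],"angular":[0,0,0],"jaw":0.5},{"translation":[0,-220,0],"angular":[0,0,0],"jaw":0.5},{"translation":[0,-220,0],"angular":[0,0,0],"jaw":0.5},{"translation":[0,-220,0],"angular":[0,0,0],"jaw":0.5},{"translation":[0,-220,0],"angular":[0,0,0],"jaw":0.5}]'
python3 -c "
from h import *
lids('l2')
t=[]
for n,(x0,y0) in(('top',(160,185)),('scene',(225,105))):
  im=cv2.imread(f'pics/{n}_l2.png')
  t.append(cv2.resize(im[y0:y0+85,x0:x0+75],(400,453),interpolation=cv2.INTER_CUBIC))
  for z in (111,):
    h=cv2.cvtColor(im,cv2.COLOR_BGR2HSV);m=cv2.inRange(h,(0,70,60),(25,255,255))
    k=np.zeros_like(m);cv2.fillPoly(k,[proj(n,[[430,255,z],[560,255,z],[560,405,z],[430,405,z]]).astype(int)],255);m&=k
    print(n,fit_mask(n,m,z,0,0,0,0))
cv2.imwrite('pics/c2.png',np.hstack(t));go(414.8,-283.4,26,.036)"
```

```text
t: 35.6
ee_pos: [505.7, 228.8, 227.6]
orientation: [-0.102, 3.137, 0.001]
ft_force: [0.1, -0.8, -0.5]
width: 44.0
grasp_force: 0.0
t: 36.6
ee_pos: [519.0, 10.8, 226.2]
orientation: [0.102, -3.14, -0.0]
ft_force: [-0.1, -0.1, 0.2]
width: 44.4
grasp_force: 0.0
top [ 415.2 -283.1] [ 99.3 130.6] 2.1
scene [ 414.4 -283.8] [101.9 129.9] 2.2
top (((496.54852294921875, 325.34991455078125), (100.95381927490234, 130.98548889160156), 3.63043212890625), 1342.0)
scene (((500.1365661621094, 335.1179504394531), (155.57823181152344, 115.92249298095703), 89.45897674560547), 702.5)
T [123.0, -286.6, 200.1] A [0.0, -0.0, 0.029]
```

View pics/c2.png

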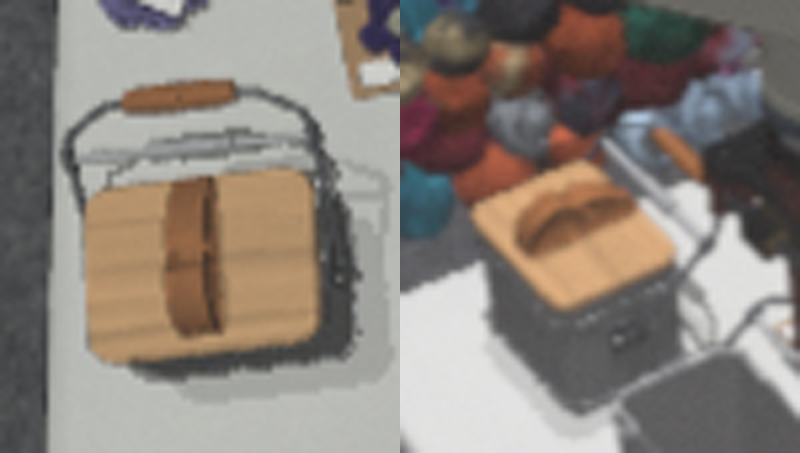

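The lid sits flush on the far canister with its ramp towards the bail (top crop 205,255). On to lid 2.

```bash
python3 -m creep '[{"translation":[22,-52,0],"angular":[0,0,0.029],"jaw":0.5},{"translation":[44,-103,0],"angular":[0,0,0.029],"jaw":0.5},{"translation":[66,-155,0],"angular":[0,0,0.029],"jaw":0.5},{"translation":[89,-207,0],"angular":[0,0,0.029],"jaw":0.5},{"translation":[111,-259,0],"angular":[0,0,0.029],"jaw":0.5},{"translation":[123,-287,20],"angular":[0,0,0.029],"jaw":0.5},{"translation":[123,-287,70],"angular":[0,0,0.029],"jaw":0.5},{"translation":[123,-287,110],"angular":[0,0,0.029],"jaw":0.5}]'
python3 -m creep '[{"translation":[0,0,0],"angular":[0,0,0],"jaw":0.5},{"translation":[0,0,0],"angular":[0,0,0],"jaw":0.5},{"translation":[0,0,0],"angular":[0,0,0],"jaw":0.5},{"translation":[0,0,0],"angular":[0,0,0],"jaw":0.5},{"translation":[0,0,20],"angular":[0,0,0],"jaw":0.5},{"translation":[0,0,40],"angular":[0,0,0],"jaw":0.5},{"translation":[0,0,40],"angular":[0,0,0],"jaw":0.5},{"translation":[0,0,40],"angular":[0,0,0],"jaw":0.5}]'
python3 -c "
from h import *
go(414.8,-284,26.5,.036)"
```

```text
t: 37.7
ee_pos: [414.2, -284.7, 114.9]
orientation: [-0.053, 3.141, -0.0]
ft_force: [0.6, 1.3, -0.5]
width: 44.0
grasp_force: 0.0
t: 38.7
ee_pos: [414.9, -284.8, 77.0]
orientation: [-0.054, 3.14, -0.001]
ft_force: [0.3, -0.7, -0.3]
width: 44.0
grasp_force: 0.0
T [0.1, 0.9, 50.5] A [-0.001, 0.001, -0.002]
```

```bash
python3 -m creep '[{"translation":[0,1,25],"angular":[0,0,0],"jaw":0.5},{"translation":[0,1,45],"angular":[0,0,0],"jaw":0.5},{"translation":[0,1,50],"angular":[0,0,0],"jaw":0.5},{"translation":[0,1,50],"angular":[0,0,0],"jaw":0.5},{"translation":[0,1,50],"angular":[0,0,0],"jaw":0.1},{"translation":[0,1,50],"angular":[0,0,0],"jaw":0.1},{"translation":[0,1,50],"angular":[0,0,0],"jaw":0.1},{"translation":[0,1,50],"angular":[0,0,0],"jaw":0.1}]'
python3 -m creep '[{"translation":[0,0,0],"angular":[0,0,0],"jaw":0.1},{"translation":[0,0,-30],"angular":[0,0,0],"jaw":0.1},{"translation":[0,0,-80],"angular":[0,0,0],"jaw":0.1},{"translation":[0,0,-130],"angular":[0,0,0],"jaw":0.1},{"translation":[0,0,-180],"angular":[0,0,0],"jaw":0.1},{"translation":[0,0,-200],"angular":[0,0,0],"jaw":0.1},{"translation":[0,0,-200],"angular":[0,0,0],"jaw":0.1},{"translation":[0,0,-200],"angular":[0,0,0],"jaw":0.1}]'
python3 -m creep '[{"translation":[0,40,0],"angular":[0,0,0],"jaw":0.1},{"translation":[0,90,0],"angular":[0,0,0],"jaw":0.1},{"translation":[-20,140,0],"angular":[0,0,0],"jaw":0.1},{"translation":[-40,190,0],"angular":[0,0,0],"jaw":0.1},{"translation":[-60,240,0],"angular":[0,0,0],"jaw":0.1},{"translation":[-75,290,0],"angular":[0,0,0],"jaw":0.1},{"translation":[-75,300,0],"angular":[0,0,0],"jaw":0.1},{"translation":[-75,300,0],"angular":[0,0,0],"jaw":0.1}]'
python3 -c "
from h import *
go(493.0,115,160,.01)"
```

```text
t: 39.7
ee_pos: [414.6, -283.5, 26.7]
orientation: [-0.054, 3.141, -0.0]
ft_force: [-0.8, 1.3, 5.5]
width: 22.0
grasp_force: 30.0
t: 40.7
ee_pos: [413.6, -283.0, 224.9]
orientation: [0.054, -3.139, -0.002]
ft_force: [0.1, 0.5, -2.6]
width: 22.1
grasp_force: 30.0
t: 41.7
ee_pos: [478.0, 19.2, 224.8]
orientation: [0.056, -3.138, 0.0]
ft_force: [-0.3, 0.2, -2.4]
width: 21.4
grasp_force: 30.0
T [-18.6, 95.2, 64.7] A [-0.0, -0.003, 0.026]
```

```bash
python3 -m creep '[{"translation":[-10,45,0],"angular":[0,0,0.026],"jaw":0.1},{"translation":[-18,90,0],"angular":[0,0,0.026],"jaw":0.1},{"translation":[-18,95,10],"angular":[0,0,0.026],"jaw":0.1},{"translation":[-18,95,35],"angular":[0,0,0.026],"jaw":0.1},{"translation":[-18,95,60],"angular":[0,0,0.026],"jaw":0.1},{"translation":[-18,95,65],"angular":[0,0,0.026],"jaw":0.1},{"translation":[-18,95,65],"angular":[0,0,0.026],"jaw":0.1},{"translation":[-18,95,65],"angular":[0,0,0.026],"jaw":0.1}]'
python3 -m creep '[{"translation":[0,0,0],"angular":[0,0,0],"jaw":0.1},{"translation":[0,0,10],"angular":[0,0,0],"jaw":0.1},{"translation":[0,0,20],"angular":[0,0,0],"jaw":0.1},{"translation":[0,0,28],"angular":[0,0,0],"jaw":0.1},{"translation":[0,0,28],"angular":[0,0,0],"jaw":0.1},{"translation":[0,0,28],"angular":[0,0,0],"jaw":0.1},{"translation":[0,0,28],"angular":[0,0,0],"jaw":0.1},{"translation":[0,0,28],"angular":[0,0,0],"jaw":0.1}]'
python3 -c "
from h import *
go(493.0,115,127,.01)"
```

```text
t: 42.7
ee_pos: [494.5, 114.0, 162.0]
orientation: [-0.012, 3.14, 0.0]
ft_force: [0.1, 0.1, -2.4]
width: 21.9
grasp_force: 30.0
t: 43.7
ee_pos: [494.0, 114.4, 133.5]
orientation: [-0.013, 3.141, 0.0]
ft_force: [0.4, -0.0, -2.5]
width: 21.6
grasp_force: 30.0
T [1.0, 0.6, 6.5] A [0.0, 0.001, -0.002]
```

```bash
python3 -m creep '[{"translation":[0.5,0.5,0],"angular":[0,0,0],"jaw":0.1},{"translation":[0.5,0.5,2],"angular":[0,0,0],"jaw":0.1},{"translation":[0.5,0.5,4],"angular":[0,0,0],"jaw":0.1},{"translation":[0.5,0.5,6],"angular":[0,0,0],"jaw":0.1},{"translation":[0.5,0.5,8],"angular":[0,0,0],"jaw":0.1},{"translation":[0.5,0.5,10],"angular":[0,0,0],"jaw":0.1},{"translation":[0.5,0.5,11],"angular":[0,0,0],"jaw":0.1},{"translation":[0.5,0.5,11],"angular":[0,0,0],"jaw":0.1}]'
python3 -c "
from h import *
print(ctrl.get_obs()['moment'])"
```

```text
t: 44.7
ee_pos: [493.3, 114.9, 122.1]
orientation: [0.013, -3.141, -0.0]
ft_force: [-0.9, 1.8, -2.0]
width: 21.8
grasp_force: 30.0
[ 0.10668196 -0.0268263  -0.03563346]
```

```bash
python3 -m creep '[{"translation":[0,0.5,1],"angular":[0,0,0],"jaw":0.1},{"translation":[0,0.5,2],"angular":[0,0,0],"jaw":0.1},{"translation":[0,0.5,3],"angular":[0,0,0],"jaw":0.1},{"translation":[0,0.5,4],"angular":[0,0,0],"jaw":0.1},{"translation":[0,0.5,5],"angular":[0,0,0],"jaw":0.1},{"translation":[0,0.5,6],"angular":[0,0,0],"jaw":0.1},{"translation":[0,0.5,6],"angular":[0,0,0],"jaw":0.1},{"translation":[0,0.5,6],"angular":[0,0,0],"jaw":0.1}]'
python3 -c "
from h import *
print(ctrl.get_obs()['moment'])"
```

```text
t: 45.7
ee_pos: [493.3, 115.4, 116.7]
orientation: [-0.013, 3.141, -0.0]
ft_force: [-2.4, -1.1, 6.0]
width: 21.6
grasp_force: 30.0
[-0.03257012  0.43473404  0.00170534]
```

```bash
python3 -m creep '[{"translation":[0.7,0,0],"angular":[0,0,0],"jaw":0.1},{"translation":[0.7,0,1],"angular":[0,0,0],"jaw":0.1},{"translation":[0.7,0,2],"angular":[0,0,0],"jaw":0.1},{"translation":[0.7,0,2],"angular":[0,0,0],"jaw":0.1},{"translation":[0.7,0,2],"angular":[0,0,0],"jaw":0.1},{"translation":[0.7,0,0],"angular":[0,0,0],"jaw":0.1},{"translation":[0.7,0,-0.5],"angular":[0,0,0],"jaw":0.1},{"translation":[0.7,0,-0.5],"angular":[0,0,0],"jaw":0.1}]'
python3 -c "
from h import *
print(ctrl.get_obs()['moment'])"
python3 -m creep '[{"translation":[0,0,0],"angular":[0,0,0],"jaw":0.5},{"translation":[0,0,0],"angular":[0,0,0],"jaw":0.5},{"translation":[0,0,0],"angular":[0,0,0],"jaw":0.5},{"translation":[0,0,-20],"angular":[0,0,0],"jaw":0.5},{"translation":[0,0,-60],"angular":[0,0,0],"jaw":0.5},{"translation":[0,0,-100],"angular":[0,0,0],"jaw":0.5},{"translation":[0,0,-120],"angular":[0,0,0],"jaw":0.5},{"translation":[0,0,-120],"angular":[0,0,0],"jaw":0.5}]'
```

```text
t: 46.7
ee_pos: [492.8, 115.5, 116.7]
orientation: [-0.013, 3.141, 0.0]
ft_force: [-0.7, -0.3, 5.0]
width: 21.7
grasp_force: 30.0
[-0.04630254  0.11428187  0.00504374]
t: 47.7
ee_pos: [493.5, 115.6, 238.0]
orientation: [-0.013, 3.138, 0.001]
ft_force: [1.0, 0.1, -0.2]
width: 44.0
grasp_force: 0.0
```

Both lids are released. Next the bails, where I'll push each grip from behind (+x side) with closed fingertips. First, a check of the geometry and of clearance to the flower pot.

```bash
python3 -c "
from h import *
print(back('scene',[(335,125),(350,143),(375,142)],0).round(),back('top',[(205,135),(225,148),(250,153)],0).round())
im=cv2.imread('pics/top_l2.png')
def blob(n,im,box):
    x0,y0,x1,y1=box;h=cv2.cvtColor(im,cv2.COLOR_BGR2HSV);m=np.zeros(h.shape[:2],np.uint8);m[y0:y1,x0:x1]=cv2.inRange(h[y0:y1,x0:x1],(0,110,70),(20,255,255))
    c=max(cv2.findContours(m,cv2.RETR_EXTERNAL,cv2.CHAIN_APPROX_NONE)[0],key=cv2.contourArea);M=cv2.moments(c);return M['m10']/M['m00'],M['m01']/M['m00']
for (cx,cy,a),bt,bs in(((498.5,328.9,.063),(172,197,225,210),(262,125,288,145)),((493,115.3,.01),(245,195,295,207),(289,158,318,178))):
  bu=blob('top',cv2.imread('pics/top0.png'),bt);bv=blob('scene',cv2.imread('pics/scene0.png'),bs)
  for th in np.arange(.75,1.05,.05):
    P=[cx+np.cos(a)*116*np.sin(th),cy+np.sin(a)*116*np.sin(th),60+116*np.cos(th)]
    print(round(th,2),np.round(P,1),(proj('top',P)[0]-bu).round(2),(proj('scene',P)[0]-bv).round(2))
go(493+130,116,230,.0)
"
```

```text
[[905. 397.   0.]
 [890. 264.   0.]
 [983. 212.   0.]] [[863. 335.   0.]
 [811. 266.   0.]
 [788. 179.   0.]]
0.75 [577.4 333.9 144.9] [-1.41  3.49] [-2.76 -1.02]
0.8 [581.5 334.1 140.8] [-1.06  2.43] [-1.76 -0.58]
0.85 [585.5 334.4 136.6] [-0.69  1.46] [-0.8  -0.09]
0.9 [589.2 334.6 132.1] [-0.3   0.58] [0.1  0.47]
0.95 [592.7 334.8 127.5] [ 0.12 -0.21] [0.95 1.08]
1.0 [595.9 335.  122.7] [ 0.54 -0.9 ] [1.75 1.74]
1.05 [598.9 335.2 117.7] [ 0.99 -1.5 ] [2.49 2.46]
0.75 [572.1 116.1 144.9] [-1.05  3.93] [-3.32 -0.81]
0.8 [576.2 116.1 140.8] [-0.92  2.87] [-2.3  -0.41]
0.85 [580.1 116.2 136.6] [-0.79  1.9 ] [-1.33  0.04]
0.9 [583.9 116.2 132.1] [-0.64  1.03] [-0.42  0.56]
0.95 [587.4 116.2 127.5] [-0.49  0.25] [0.44 1.13]
1.0 [590.6 116.3 122.7] [-0.33 -0.44] [1.23 1.77]
1.05 [593.6 116.3 117.7] [-0.16 -1.03] [1.95 2.45]
T [-129.4, -0.7, 8.4] A [0.001, 0.003, 0.008]
```

```bash
python3 -m creep '[{"translation":[-40,0,0],"angular":[0,0,0],"jaw":0},{"translation":[-85,0,0],"angular":[0,0,0],"jaw":0},{"translation":[-125,0,0],"angular":[0,0,0],"jaw":0},{"translation":[-135,0,0],"angular":[0,0,0],"jaw":0},{"translation":[-135,0,0],"angular":[0,0,0],"jaw":0},{"translation":[-135,0,0],"angular":[0,0,0],"jaw":0},{"translation":[-135,0,30],"angular":[0,0,0],"jaw":0},{"translation":[-135,0,60],"angular":[0,0,0],"jaw":0}]'
python3 -m creep '[{"translation":[0,0,20],"angular":[0,0,0],"jaw":0},{"translation":[0,0,40],"angular":[0,0,0],"jaw":0},{"translation":[0,0,57],"angular":[0,0,0],"jaw":0},{"translation":[0,0,57],"angular":[0,0,0],"jaw":0},{"translation":[0,0,57],"angular":[0,0,0],"jaw":0},{"translation":[0,0,57],"angular":[0,0,0],"jaw":0},{"translation":[0,0,57],"angular":[0,0,0],"jaw":0},{"translation":[0,0,57],"angular":[0,0,0],"jaw":0}]'
```

```text
t: 48.7
ee_pos: [626.7, 116.7, 176.8]
orientation: [-0.013, 3.141, 0.0]
ft_force: [-0.2, -0.3, -0.2]
width: 0.7
grasp_force: 0.0
t: 49.7
ee_pos: [627.8, 116.5, 120.1]
orientation: [-0.013, 3.141, 0.0]
ft_force: [-0.7, -0.3, 0.6]
width: 0.5
grasp_force: 0.0
```

```bash
python3 -m creep '[{"translation":[14,0,0],"angular":[0,0,0],"jaw":0},{"translation":[24,0,0],"angular":[0,0,0],"jaw":0},{"translation":[31,0,-8],"angular":[0,0,0],"jaw":0},{"translation":[37,0,-15],"angular":[0,0,0],"jaw":0},{"translation":[44,0,-20],"angular":[0,0,0],"jaw":0},{"translation":[51,0,-26],"angular":[0,0,0],"jaw":0},{"translation":[59,0,-30],"angular":[0,0,0],"jaw":0},{"translation":[66,0,-34],"angular":[0,0,0],"jaw":0}]'
python3 -m creep '[{"translation":[8,0,-4],"angular":[0,0,0],"jaw":0},{"translation":[16,0,-7],"angular":[0,0,0],"jaw":0},{"translation":[24,0,-9],"angular":[0,0,0],"jaw":0},{"translation":[33,0,-11],"angular":[0,0,0],"jaw":0},{"translation":[38,0,-11],"angular":[0,0,0],"jaw":0},{"translation":[42,0,-12],"angular":[0,0,0],"jaw":0},{"translation":[46,0,-12],"angular":[0,0,0],"jaw":0},{"translation":[50,0,-12],"angular":[0,0,0],"jaw":0}]'
```

```text
t: 50.7
ee_pos: [562.0, 116.1, 154.7]
orientation: [-0.013, 3.139, 0.001]
ft_force: [4.6, 0.1, 4.3]
width: 0.5
grasp_force: 2.3
t: 51.7
ee_pos: [511.1, 115.4, 165.2]
orientation: [0.013, -3.141, 0.001]
ft_force: [3.0, -0.1, -1.2]
width: 0.1
grasp_force: 1.1
```

Contact the whole way and now at about 0. I'll press 5 mm more to confirm the stop.

```bash
python3 -m creep '[{"translation":[1,0,0],"angular":[0,0,0],"jaw":0},{"translation":[2,0,0],"angular":[0,0,0],"jaw":0},{"translation":[3,0,0],"angular":[0,0,0],"jaw":0},{"translation":[4,0,0],"angular":[0,0,0],"jaw":0},{"translation":[5,0,0],"angular":[0,0,0],"jaw":0},{"translation":[5,0,0],"angular":[0,0,0],"jaw":0},{"translation":[5,0,0],"angular":[0,0,0],"jaw":0},{"translation":[5,0,0],"angular":[0,0,0],"jaw":0}]'
```

```text
t: 52.7
ee_pos: [507.5, 115.6, 165.8]
orientation: [-0.013, 3.14, 0.0]
ft_force: [4.6, -0.3, -4.0]
width: 0.2
grasp_force: 2.6
```

```bash
python3 -m creep '[{"translation":[1,0,0],"angular":[0,0,0],"jaw":0},{"translation":[2,0,0],"angular":[0,0,0],"jaw":0},{"translation":[3,0,0],"angular":[0,0,0],"jaw":0},{"translation":[4,0,0],"angular":[0,0,0],"jaw":0},{"translation":[5,0,0],"angular":[0,0,0],"jaw":0},{"translation":[5,0,0],"angular":[0,0,0],"jaw":0},{"translation":[5,0,0],"angular":[0,0,0],"jaw":0},{"translation":[5,0,0],"angular":[0,0,0],"jaw":0}]'
```

```text
t: 53.7
ee_pos: [505.5, 115.6, 166.2]
orientation: [-0.013, 3.133, 0.001]
ft_force: [14.6, -1.2, -10.0]
width: 0.5
grasp_force: 7.2
```

```bash
python3 -m creep '[{"translation":[-20,0,0],"angular":[0,0,0],"jaw":0},{"translation":[-50,0,0],"angular":[0,0,0],"jaw":0},{"translation":[-80,0,-30],"angular":[0,0,0],"jaw":0},{"translation":[-100,0,-75],"angular":[0,0,0],"jaw":0},{"translation":[-120,50,-75],"angular":[0,0,0],"jaw":0},{"translation":[-130,100,-75],"angular":[0,0,-0.05],"jaw":0},{"translation":[-130,150,-75],"angular":[0,0,-0.05],"jaw":0},{"translation":[-130,200,-75],"angular":[0,0,-0.05],"jaw":0}]'
python3 -c "
from h import *
go(630,337,120,.063)
t=[]
for n,(x0,y0) in(('top',(235,180)),('scene',(255,140))):
  im=np.ascontiguousarray(ctrl.get_image(n)[:,:,::-1]);cv2.imwrite(f'pics/{n}_b1.png',im)
for n in('top','scene'):
  for l in('grip_a','clamp_a'): print(n,l,[(round(d['score'],2),np.round(d['rect']).tolist()) for d in ctrl.look_for(n,l)][:3])
c=np.array([493,115.3,0]);print([proj(n,c+[116*np.sin(t),0,60+116*np.cos(t)])[0].round(1) for n in('top','scene') for t in(0,.15,.3)])
"
```

```text
t: 54.7
ee_pos: [629.2, 317.9, 240.3]
orientation: [0.091, -3.138, 0.001]
ft_force: [-0.0, 0.2, 0.5]
width: 0.3
grasp_force: 0.0
T [-2.1, 19.1, 120.3] A [-0.0, -0.002, -0.005]
top grip_a [(0.75, [196.0, 200.0, 225.0, 214.0]), (0.74, [241.0, 230.0, 279.0, 235.0])]
top clamp_a [(0.7, [242.0, 228.0, 294.0, 234.0]), (0.61, [273.0, 153.0, 309.0, 206.0]), (0.49, [193.0, 195.0, 219.0, 215.0])]
scene grip_a [(0.61, [264.0, 130.0, 285.0, 158.0]), (0.53, [273.0, 164.0, 292.0, 187.0]), (0.38, [294.0, 150.0, 332.0, 179.0])]
scene clamp_a [(0.71, [273.0, 164.0, 294.0, 186.0]), (0.5, [262.0, 129.0, 281.0, 160.0])]
[array([264.1, 228.5]), array([264. , 222.6]), array([264.1, 217.1]), array([283.6, 169.1]), array([288.1, 167.4]), array([292.5, 166.4])]
```

Bail R now reads upright (top grip row 232, about 0 rad). Now bail L the same way.

```bash
python3 -m creep '[{"translation":[-2,19,0],"angular":[0,0,0],"jaw":0},{"translation":[-2,19,20],"angular":[0,0,0],"jaw":0},{"translation":[-2,19,60],"angular":[0,0,0],"jaw":0},{"translation":[-2,19,100],"angular":[0,0,0],"jaw":0},{"translation":[-2,19,120],"angular":[0,0,0],"jaw":0},{"translation":[-2,19,120],"angular":[0,0,0],"jaw":0},{"translation":[-2,19,120],"angular":[0,0,0],"jaw":0},{"translation":[-2,19,120],"angular":[0,0,0],"jaw":0}]'
python3 -m creep '[{"translation":[12,0,0],"angular":[0,0,0],"jaw":0},{"translation":[22,0,0],"angular":[0,0,0],"jaw":0},{"translation":[29,0,-8],"angular":[0,0,0],"jaw":0},{"translation":[35,0,-15],"angular":[0,0,0],"jaw":0},{"translation":[42,0,-20],"angular":[0,0,0],"jaw":0},{"translation":[49,0,-26],"angular":[0,0,0],"jaw":0},{"translation":[57,0,-30],"angular":[0,0,0],"jaw":0},{"translation":[64,0,-34],"angular":[0,0,0],"jaw":0}]'
```

```text
t: 56.0
ee_pos: [631.9, 336.1, 122.5]
orientation: [-0.091, 3.138, 0.002]
ft_force: [0.1, -0.7, -0.5]
width: 0.5
grasp_force: 0.0
t: 57.0
ee_pos: [566.4, 332.0, 155.1]
orientation: [-0.091, 3.14, 0.0]
ft_force: [2.6, 0.9, 2.6]
width: 0.6
grasp_force: 1.3
```

```bash
python3 -m creep '[{"translation":[8,0,-4],"angular":[0,0,0],"jaw":0},{"translation":[16,0,-7],"angular":[0,0,0],"jaw":0},{"translation":[24,0,-9],"angular":[0,0,0],"jaw":0},{"translation":[33,0,-11],"angular":[0,0,0],"jaw":0},{"translation":[38,0,-11],"angular":[0,0,0],"jaw":0},{"translation":[43,0,-12],"angular":[0,0,0],"jaw":0},{"translation":[48,0,-12],"angular":[0,0,0],"jaw":0},{"translation":[52,0,-12],"angular":[0,0,0],"jaw":0}]'
python3 -m creep '[{"translation":[1,0,0],"angular":[0,0,0],"jaw":0},{"translation":[2,0,0],"angular":[0,0,0],"jaw":0},{"translation":[3,0,0],"angular":[0,0,0],"jaw":0},{"translation":[4,0,0],"angular":[0,0,0],"jaw":0},{"translation":[5,0,0],"angular":[0,0,0],"jaw":0},{"translation":[6,0,0],"angular":[0,0,0],"jaw":0},{"translation":[6,0,0],"angular":[0,0,0],"jaw":0},{"translation":[6,0,0],"angular":[0,0,0],"jaw":0}]'
```

```text
t: 58.0
ee_pos: [514.7, 328.7, 166.4]
orientation: [0.092, -3.14, 0.001]
ft_force: [3.3, -1.2, 1.3]
width: 0.5
grasp_force: 1.5
t: 59.0
ee_pos: [511.8, 328.5, 166.7]
orientation: [-0.091, 3.135, 0.001]
ft_force: [13.1, -1.8, -7.2]
width: 0.4
grasp_force: 6.1
```

The bail is against the stop at 13 N. I'll back off, lift clear and check.

```bash
python3 -m creep '[{"translation":[-20,0,0],"angular":[0,0,0],"jaw":0},{"translation":[-50,0,0],"angular":[0,0,0],"jaw":0},{"translation":[-70,0,-40],"angular":[0,0,0],"jaw":0},{"translation":[-80,0,-90],"angular":[0,0,0],"jaw":0},{"translation":[-80,0,-130],"angular":[0,0,0],"jaw":0},{"translation":[-80,-50,-130],"angular":[0,0,0],"jaw":0},{"translation":[-80,-100,-130],"angular":[0,0,0],"jaw":0},{"translation":[-80,-160,-130],"angular":[0,0,0],"jaw":0}]'
python3 -m creep '[{"translation":[0,-60,0],"angular":[0,0,0],"jaw":0},{"translation":[0,-120,0],"angular":[0,0,0],"jaw":0},{"translation":[0,-180,0],"angular":[0,0,0],"jaw":0},{"translation":[0,-240,0],"angular":[0,0,0],"jaw":0},{"translation":[0,-300,0],"angular":[0,0,0],"jaw":0},{"translation":[0,-340,0],"angular":[0,0,0],"jaw":0},{"translation":[0,-340,0],"angular":[0,0,0],"jaw":0},{"translation":[0,-340,0],"angular":[0,0,0],"jaw":0}]'
python3 -c "
from h import *
t=[]
for n,(x0,y0) in(('top',(165,180)),('scene',(230,110))):
  im=np.ascontiguousarray(ctrl.get_image(n)[:,:,::-1]);cv2.imwrite(f'pics/{n}_f.png',im)
  t.append(cv2.resize(im[y0:y0+105,x0:x0+140] if n=='top' else im[y0:y0+120,x0:x0+100],(400,300) if n=='top' else (400,480),interpolation=cv2.INTER_CUBIC))
t[0]=cv2.copyMakeBorder(t[0],0,180,0,0,cv2.BORDER_CONSTANT)
cv2.imwrite('pics/f.png',np.hstack(t))
for c,a in((np.array([498.5,328.9,0]),.063),(np.array([493,115.3,0]),.01)):
  for th in(0,.15):print(th,[proj(n,c+[116*np.sin(th),0,60+116*np.cos(th)])[0].round(1) for n in('top','scene')])
for n in C: print(n,[(round(d['score'],2),np.round(d['rect']).tolist()) for d in ctrl.look_for(n,'grip_a')][:2])
"
```

```text
t: 60.0
ee_pos: [597.4, 172.7, 296.4]
orientation: [0.093, -3.139, -0.001]
ft_force: [1.3, -0.9, 0.7]
width: 0.5
grasp_force: 0.0
t: 61.0
ee_pos: [617.5, -165.2, 296.2]
orientation: [0.091, -3.139, -0.002]
ft_force: [-0.4, -0.2, -0.4]
width: 0.3
grasp_force: 0.0
0 [array([189.5, 230.6]), array([255.4, 133.8])]
0.15 [array([189.7, 224.7]), array([259.7, 132.5])]
0 [array([264.1, 228.5]), array([283.6, 169.1])]
0.15 [array([264. , 222.6]), array([288.1, 167.4])]
top [(0.61, [170.0, 229.0, 223.0, 236.0]), (0.48, [238.0, 227.0, 292.0, 234.0])]
scene [(0.56, [273.0, 162.0, 296.0, 202.0]), (0.53, [246.0, 130.0, 268.0, 159.0])]
```

View pics/f.png

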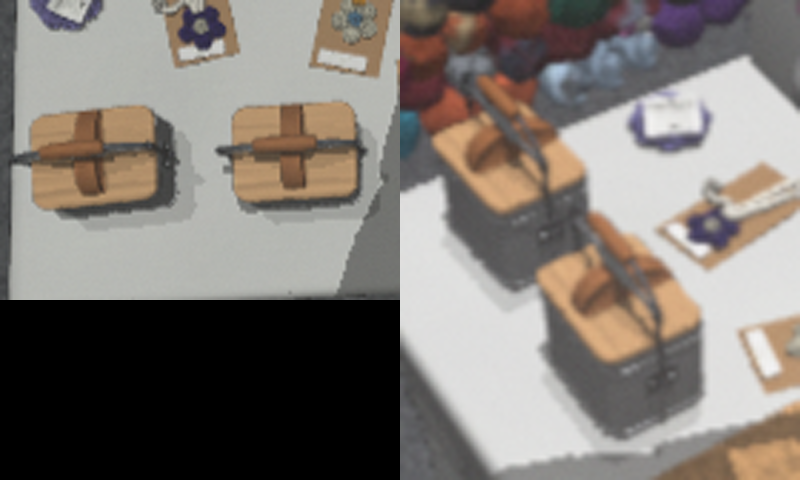

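Both bails stand upright in their saddles (grips at 72,148 and 285,142 in the crop), both lids are flush and the robot is clear.

```bash
python3 -c "
from workcell import ctrl
print(ctrl.close_job())"
```

```text
the job is handed in; nothing more can be done
None
```

The job is handed in: the ring and one stick are in the near canister, the other stick is in the far one, and both lids are seated with their bails snapped upright; I never saw that second stick inside its canister, but the gripper held it right up to the release there and the mat was empty afterwards.

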